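# Index the dividing table to its datum notch and pin it

## Robot

A 6-joint arm with a two-finger parallel gripper is mounted at the origin on a cart in front of the work surface, level with it; the furniture and walls round the work are solid. World frame = base frame: x ahead of the robot, y to its left, z up, the work surface at z = 0. Lengths are in mm, angles in rad, forces in N, time in s.
With the tool pointing down it reaches from about 375 to 975 mm from the base axis. Payload 3.8 kg.
Tool frame: the origin (TCP) lies midway between the tips of the shut fingers; the grasp point (between the pads) lies 19 mm behind it; y points along the fingers, z is the direction in which the jaws open and shut, and the axes are right-handed (so a half turn about y gives the same grasp; the last joint's range is limited). The gripper opens to 88 mm and grips with 3 to 60 N. Pads are 18 mm wide; open, the fingers measure 123 mm over their backs; the gripper's body (75 mm by 187 mm) begins 45 mm behind the grasp point.
Start: joints at [1.268, 0.264, 1.604, -0, 1.274, -0.037], TCP at [177.308, 651.291, 238.706] pointing down, gripper open.
Joint ranges: [-2.63, 2.63], [-0.94, 2.18], [0.31, 2.57], [-1.31, 4.45], [0, 2.66], [-2.55, 2.55]. Speed limits (rad/s): [2.57, 2.57, 3.14, 3.14, 3.14, 3.14].

## Interface

Orientations are given as a rotation vector (axis times angle).
In Python, from plant import get_obs, cams, order gives the robot as it stands. The module is installed in compiled form; this text tells all that it offers.
- The arm moves only by the tool arm_command, never from a script. Its argument "rows" is a list of rows, each an object of numbers: "wx", "wy", "wz": the turn, a rotation vector about the tool's x, y, z in degrees; "dx", "dy", "dz": the shift along the tool's x, y, z in mm; "jaw": the opening in per cent of the stroke, from 0 (shut) to 100 (fully open). In form: [{"wx": .., "wy": .., "wz": .., "dx": .., "dy": .., "dz": .., "jaw": ..}, ...]. A call has 1 to 8 rows; each row shifts and turns the commanded pose from where the row before left it, along the tool's axes as they then stand; what a row does not reach is not made up. A row lasts 1/8 s, in which the tool goes at most 62.5 mm and 10.7 degrees, less where a joint would pass 70% of its speed; a pose out of reach is approached as far as the arm can. A call with a gripper value outside its range is refused whole. The fingers move at their own pace and stop on an object; "newtons" is the grip in N (left out, the last holds). Time passes only in rows, so rows that do not move let the fingers close. It gives the time, the measured TCP pose, the force and the opening at its end, in the units of the state.
- get_obs(): the state, without advancing time (a new reading comes with each control period).
- cams.camera(name): name is "scene" or "top" or "wrist"; returns a dict with "img" (480x640x3 uint8, red, green, blue), "intrinsics" (3x3 intrinsics, pixels), "k1" (the pictures are not rectified: a ray, as slopes to the right and down, at radius r is drawn at 1 + k1 r^2 times it, then the intrinsics apply), "origin" and "rotation" of the camera in the world. Camera axes: x right, y down, z forward; pixel columns grow to the right and rows downward; lengths in mm; the calibration is good to about 2 mm. A picture is of the moment at which its call begins. There is no depth.
- order.finish_job(): hands the job in, once; it reports no verdict.
The state is a dict: "time": time; "joint_positions": joint angles; "joint_vel": joint speeds; "joint_efforts": joint torques, N m; "tcp_pos": TCP position; "eef_rot": TCP orientation; "contact_force": force on the tool from outside, world axes, zero at the start; "torque": the same for the moment, N m; "finger_gap": opening from 0.0 (shut) to 1.0 (fully open).
Only numpy, scipy, OpenCV 4.12 (cv2) and the standard library are available. Lean on these libraries where they do the work, as an engineer would, in place of code of your own. Each camera call takes 0.05 s, during which the arm holds its last target.

## Task

Turn the indexing table by pushing gently on its spokes until the notch with the raised pointer stands under the guide, and lock it there with the index pin: take the pin from its rest, put it down through the guide and see that it goes fully home in that notch. Find the notch by feel with light forces - do not force the pin against the plate or strain the table against the pin - and leave the other things on the board alone.

Things in the scene. Friction and masses are not known exactly. Their poses are not given: they have to be found in the camera images.
- table_base: The indexing (dividing) table, about 230 mm over all: a fixed grey cast foot, screwed to the pull-out board, that carries the turning aluminium index plate. Origin on the turning axis at board level, z up; its x axis points from the turning axis to the guide arm. The foot does not move. The plate is 152 mm across and 10 mm thick, its upper face 38 mm above the board.
- axis (a point): Point on the turning axis at the plate's upper face. The plate turns both ways without stops against a steady drag (0.18 N m, 4 to 5 N on a spoke) and stays where it is left. It carries a steel hub, 38 mm across, with a post up to 105 mm above the board and three level spokes: 8 mm rods, 74 mm above the board (36 above the plate), ending in black 13 mm balls centred 48 mm from the axis.
- guide_hole (a point): Centre of the guide's mouth: a short upright steel bush, 26 mm across, fixed on the end of the grey arm over the plate's rim, 69 mm from the turning axis. Its top is 61.5 mm above the board, its underside 3.5 mm above the plate. Hole 10.4 mm, with a 17 mm wide, 5 mm deep conical mouth.
- bezel (a point): Face of the small bezel on the brass ring on the hub's post, 14.6 mm from the axis, 89 mm above the board; it turns with the plate and faces as the raised dark steel arrow (pointer) on the plate. The pointer marks one of six alike open rim notches, 60 degrees apart, 10.5 mm wide, 60 to 76 mm from the axis, cut through. The spokes lie 90, 210 and 330 degrees anticlockwise of it from above.
- index_pin: The loose index pin: dark knurled knob, 21 mm across, 25 mm high, on a steel shank 9 mm thick and 31.5 mm long with a 1 mm bevel at its end; 60 to 105 g. Origin in the middle of the knob's underside (shoulder), z up. Starts upright in the rest hole. Home: shoulder on the guide's top, end 8 mm deep in the notch. Riding on the plate's face it stands 8 mm higher. It drops by its own weight as soon as the notch comes under it, and then stops the plate.
- pin_tip (a point): The lower end of the index pin's shank, on its axis.
- rest_hole (a point): Mouth of the hole where the pin is kept at the start, in a second upright steel bush of the foot, outside the plate, 100 mm from the turning axis, its top 50 mm above the board; hole 10.4 mm.
- anvil: Fixed swivel anvil on the raised bench top at the left, reaching 265 mm above the board; keep the arm clear of it. The bench top round the board, behind and at both sides, stands 120 mm above the board, and a wooden bench peg sticks out of its middle over the board, right of the table. Origin under the anvil's foot.
- pliers_green: Bystander: pliers with green grips, 140 x 47 x 11 mm, lying on the board.
- tweezers_board: Bystander: steel tweezers, 130 x 15 x 8 mm, lying on the board.
- loupe: Bystander: small loupe, 31 mm across, 19 mm high.
- lid_cup_0: Bystander: small cup, 37 mm across, 22 mm high.
- burnisher: Bystander: burnisher with a wooden handle, 118 x 17 x 17 mm, lying on the board.
- bur_button: Bystander: small dark bur, 16 mm across, 24 mm high, standing on its head.
- ring_box: Bystander: ring box, 40 x 46 x 32 mm.
- wood_plug: Bystander: wooden plug, 28 mm across, 10 mm high.

How it is judged (in metres and radians):
At the end, for the whole second after the job is handed in: The pin stands upright and at rest in the guide (its end within 3 mm of the guide's axis), its end at least 6.5 mm below the plate's upper face, in the pointer's notch: the ring's bezel faces the guide (its face within 58 mm of the guide's axis; in any other notch it is 63 mm or more) (horizontal distance between bezel and guide_hole below 0.058 m and horizontal distance between pin_tip and guide_hole below 0.003 m and z of pin_tip in the frame of axis below -0.0065 m and angle between index_pin's own z axis and vertical below 0.1 rad and linear speed of index_pin below 0.02 m/s); the robot touches nothing.
It fails at once if the index pin is pressed against the table (plate or guide) with more than 30 N (contact force between index_pin and table_base above 30 N).
It fails at once if the gripper or arm pushes on the table with more than 20 N (contact force between any of the fingers, the arm and table_base above 20 N).
It fails at once if one of the other things on the board is shifted by more than 20 mm (distance of any of pliers_green, tweezers_board, loupe, lid_cup_0, burnisher, bur_button, ring_box, wood_plug from where it was at the start of the episode above 0.02 m).
It also fails if it takes over 72 s, if anything falls off the work surface, if the arm or the gripper's body presses on something with over 40 N, if the wrist force passes 120 N, or if a joint passes its speed limit or range.

## Working session

There is one attempt and no reset: what is moved stays moved. The work goes in short steps, Python scripts to look and compute and a tool call to move; the robot and the scene stay as the last step left them, time stands still between calls to the robot, and variables do not carry over. Pictures are saved under pics/ and viewed, and the job is handed in when it is done.

Besides the shell and the picture viewer there is one more tool, called after ">>>" as name(argument=value, ...), one argument or row to a line, values as JSON. arm_command: Moves the arm, as the interface text tells. Its arguments: {"type":"object","properties":{"rows":{"type":"array"},"newtons":{"type":"number"}},"required":["rows"]}

```bash
mkdir -p pics; cat > h.py <<'E'
import numpy as np, cv2
from plant import get_obs, cams, order
from scipy.spatial.transform import Rotation as R
def snap(name,fn,crop=None,scale=1):
    c=cams.camera(name); im=c["img"][:,:,::-1]
    np.savez('pics/'+fn+'.npz',**{k:np.array(v) for k,v in c.items()})
    if crop: x0,y0,x1,y1=crop; im=im[y0:y1,x0:x1]
    im=cv2.resize(im,None,fx=scale,fy=scale,interpolation=cv2.INTER_CUBIC)
    cv2.imwrite('pics/'+fn+'.png',im); return c
def crop(fn,out,box,scale):
    im=np.load('pics/'+fn+'.npz')['img'][:,:,::-1]; x0,y0,x1,y1=box
    cv2.imwrite('pics/'+out+'.png',cv2.resize(im[y0:y1,x0:x1],None,fx=scale,fy=scale,interpolation=cv2.INTER_CUBIC))
def ray(fn,u,v):
    c=np.load('pics/'+fn+'.npz'); K=c['intrinsics'];k=float(c['k1'])
    d=np.array([(u-K[0,2])/K[0,0],(v-K[1,2])/K[1,1]]); s=d.copy()
    for _ in range(30): s=d/(1+k*(s@s))
    Rm=c['rotation']; return c['origin'],Rm@np.array([s[0],s[1],1.])
def onz(fn,u,v,z):
    o,d=ray(fn,u,v); return o+d*(z-o[2])/d[2]
def proj(fn,p):
    c=np.load('pics/'+fn+'.npz'); K=c['intrinsics'];k=float(c['k1'])
    q=c['rotation'].T@(np.array(p,float)-c['origin']); s=q[:2]/q[2]; s=s*(1+k*(s@s))
    return K[0,0]*s[0]+K[0,2],K[1,1]*s[1]+K[1,2]
def st():
    o=get_obs(); print(o['time'],o['tcp_pos'],o['eef_rot'],o['contact_force'],o['torque'],o['finger_gap']); print(o['joint_positions']); return o
E
python3 - <<'E'
from h import *
st()
for n in ["scene","top","wrist"]:
    c=snap(n,n+"0"); print(n,c['origin'],c['rotation'],c['intrinsics'],c['k1'])
o=get_obs();print(R.from_rotvec(o['eef_rot']).as_matrix())
E
```

```text
0.0 [177.11050329 650.63459106 237.42336045] [-1.56284032  0.20902195 -0.20844593] [-0.18201826 -0.15385925 -0.23751482] [-0.03727664 -0.0193795  -0.00673896] 0.9982344854656902
[ 1.26808893e+00  2.64732685e-01  1.60533405e+00  3.14635960e-08
  1.27369006e+00 -3.68753180e-02]
scene [ 227.86532936 -506.4543265   768.18820325] [-2.33694085  0.53538549 -0.23842332] [[474.34199183   0.         312.22869335]
 [  0.         474.34199183 236.9998744 ]
 [  0.           0.           1.        ]] -0.07119432706387176
top [ 282.93352879   66.11798809 1195.37904671] [-2.20071818  2.01030891 -0.20433593] [[526.43136384   0.         320.36523595]
 [  0.         526.43136384 244.48233599]
 [  0.           0.           1.        ]] -0.10006262610091995
wrist [113.38955466 668.65167685 385.28530459] [2.32286252 1.77382402 0.23161103] [[342.88405447   0.         315.52321295]
 [  0.         342.88405447 237.99667399]
 [  0.           0.           1.        ]] -0.0537667931448217
[[ 9.64883628e-01 -4.95047892e-04  2.62677255e-01]
 [-2.62677716e-01 -1.61227849e-03  9.64882282e-01]
 [-5.41540508e-05 -9.99998578e-01 -1.68569917e-03]]
```

```bash
sed -i "s/Rm=c\['rotation'\]/Rm=R.from_rotvec(c['rotation']).as_matrix()/; s/c\['rotation'\].T@/R.from_rotvec(c['rotation']).as_matrix().T@/" h.py; python3 -c "
from h import *
print(proj('top0',onz('top0',100,100,0)),onz('top0',320,240,0),proj('wrist0',get_obs()['tcp_pos']))"
```

```text
(np.float64(99.99999999999997), np.float64(100.0)) [541.73280945  94.09335553   0.        ] (np.float64(315.295116157933), np.float64(293.00144724574477))
```

View pics/top0.png

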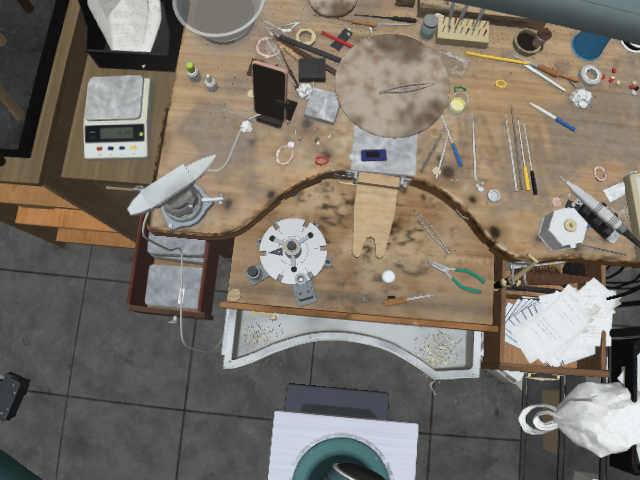

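View pics/scene0.png

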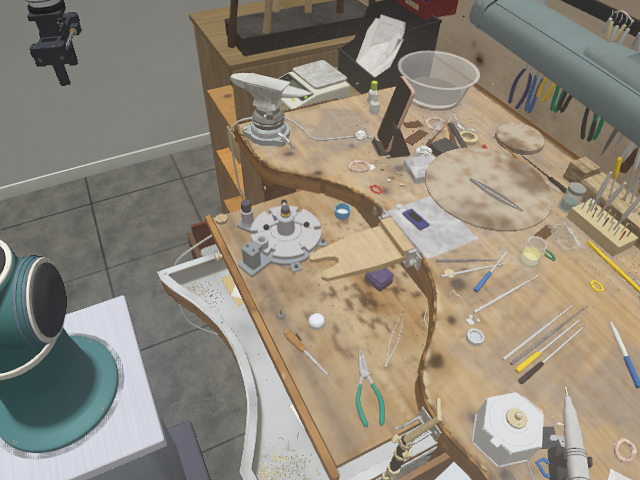

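View pics/wrist0.png

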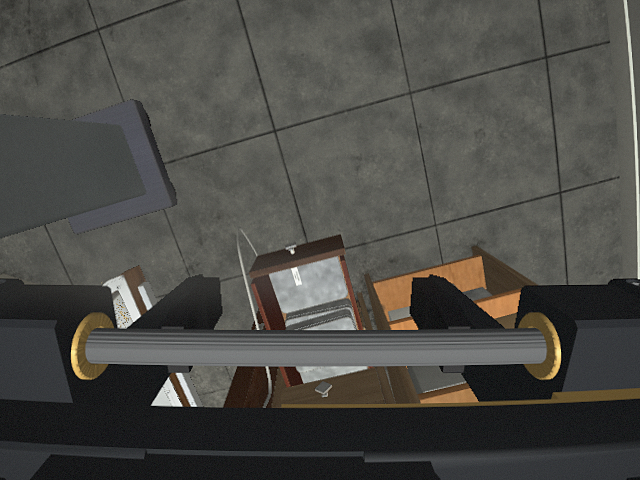

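```bash
python3 -c "
from h import *
crop('top0','t1',(225,205,345,315),6.5)
crop('scene0','s1',(200,180,350,290),5.3)"
```

```text
(no output)
```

View pics/t1.png

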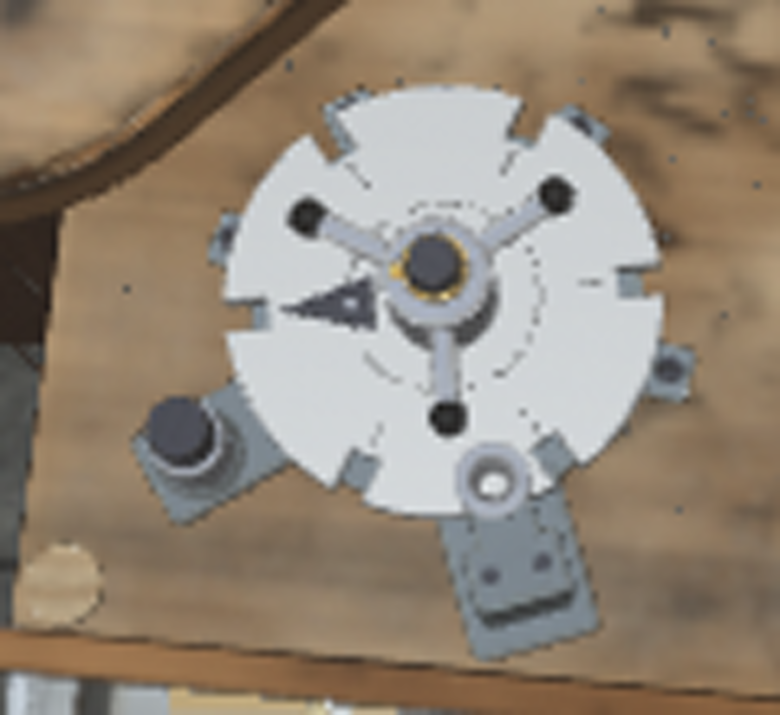

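View pics/s1.png

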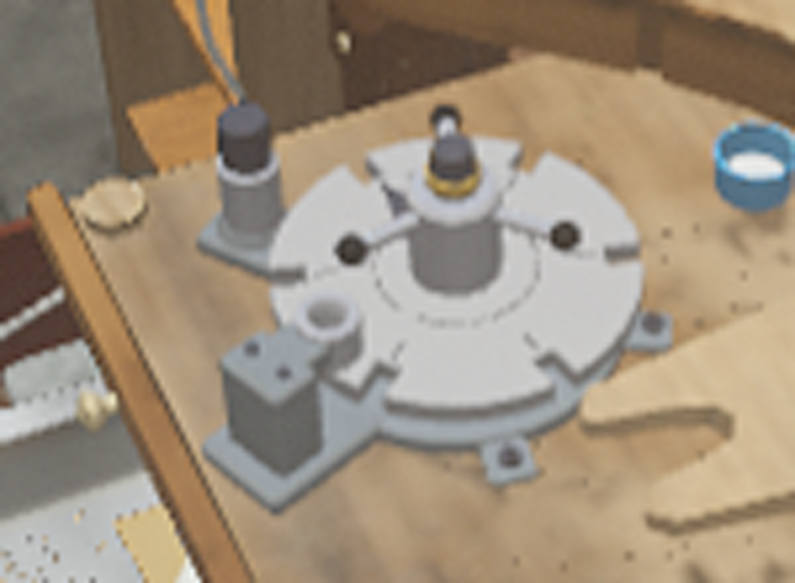

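```bash
python3 -c "
from h import *
f=lambda u,v,z:onz('top0',225+u/6.5-.5+.5/6.5,205+v/6.5-.5+.5/6.5,z)
A=f(444,301,38)
P=dict(axis=A,post=f(434,263,105),guide=f(493,481,61.5),b1=f(306,217,74),b2=f(556,195,74),b3=f(447,417,74),knob=f(181,428,75),ptr=f(285,309,42),notch=f(260,313,38),plug=f(62,587,5))
for k,v in P.items():
  d=v-A; print(k,v.round(1),'r',np.hypot(*d[:2]).round(1),'ang',np.degrees(np.arctan2(d[1],d[0])).round(1))
s=lambda u,v,z:onz('scene0',200+u/5.3-.5+.5/5.3,180+v/5.3-.5+.5/5.3,z)
print('scene: guide',s(327,317,61.5),'knob top',s(245,120,75),'b',s(352,250,74),s(565,236,74),s(445,118,74),'post',s(455,147,105))
"
```

```text
axis [503.2 151.5  38. ] r 0.0 ang 0.0
post [502.7 151.  105. ] r 0.7 ang -139.9
guide [439.2 127.2  61.5] r 68.4 ang -159.3
b1 [520.8 198.   74. ] r 49.7 ang 69.3
b2 [535.8 115.   74. ] r 49.0 ang -48.2
b3 [457.4 143.9  74. ] r 46.4 ang -170.6
knob [445.5 231.4  75. ] r 98.6 ang 125.8
ptr [494.7 205.4  42. ] r 54.6 ang 98.9
notch [493.3 214.3  38. ] r 63.6 ang 99.0
plug [395.9 276.9   5. ] r 165.0 ang 130.5
scene: guide [438.28281214 125.15651559  61.5       ] knob top [445.27191152 229.24193393  75.        ] b [456.64839372 142.85063532  74.        ] [534.62614039 114.6534186   74.        ] [519.82531892 196.78840783  74.        ] post [503.58538127 148.60647105 105.        ]
```

```bash
python3 -c "
from h import *
for u,v,z in [(128,208,250),(215,158,250),(180,210,120),(222,195,120),(165,200,120),(185,230,120),(260,235,120),(355,255,120),(385,255,120),(380,180,120),(230,237,120)]: print(u,v,z,onz('top0',u,v,z).round(0))
for u,v,z in [(310,80,265),(232,80,255),(268,140,120),(245,128,120)]: print('s',u,v,z,onz('scene0',u,v,z).round(0))
"
```

```text
128 208 250 [517. 455. 250.]
215 158 250 [630. 303. 250.]
180 210 120 [554. 395. 120.]
222 195 120 [595. 309. 120.]
165 200 120 [573. 431. 120.]
185 230 120 [512. 378. 120.]
260 235 120 [515. 218. 120.]
355 255 120 [491.  16. 120.]
385 255 120 [496. -46. 120.]
380 180 120 [659. -25. 120.]
230 237 120 [505. 280. 120.]
s 310 80 265 [648. 335. 265.]
s 232 80 255 [501. 423. 255.]
s 268 140 120 [554. 361. 120.]
s 245 128 120 [523. 431. 120.]
```

>>> arm_command(
  rows=[
    {"dx": 40, "dz": -46, "dy": -3, "jaw": 34},
    {"dx": 40, "dz": -46, "dy": -3},
    {"dx": 40, "dz": -46, "dy": -3},
    {"dx": 40, "dz": -46, "dy": -3},
    {"dx": 40, "dz": -46, "dy": -3},
    {"dx": 40, "dz": -46, "dy": -3},
    {"dx": 40, "dz": -46, "dy": -3},
    {"dx": 40, "dz": -46, "dy": -3},
  ],
)

```text
validation failed for argument at $.ro...
```

>>> arm_command(
  rows=[
    {"wx": 0, "wy": 0, "wz": 0, "dx": 40, "dy": -3, "dz": -46, "jaw": 34},
    {"wx": 0, "wy": 0, "wz": 0, "dx": 40, "dy": -3, "dz": -46, "jaw": 34},
    {"wx": 0, "wy": 0, "wz": 0, "dx": 40, "dy": -3, "dz": -46, "jaw": 34},
    {"wx": 0, "wy": 0, "wz": 0, "dx": 40, "dy": -3, "dz": -46, "jaw": 34},
    {"wx": 0, "wy": 0, "wz": 0, "dx": 40, "dy": -3, "dz": -46, "jaw": 34},
    {"wx": 0, "wy": 0, "wz": 0, "dx": 40, "dy": -3, "dz": -46, "jaw": 34},
    {"wx": 0, "wy": 0, "wz": 0, "dx": 40, "dy": -3, "dz": -46, "jaw": 34},
    {"wx": 0, "wy": 0, "wz": 0, "dx": 40, "dy": -3, "dz": -46, "jaw": 34},
  ],
)

```text
time: 1.15
tcp_pos: [389.7, 210.3, 262.8]
eef_rot: [-1.56, 0.208, -0.209]
contact_force: [1.2, 0.9, 0.1]
finger_gap: 0.339
```

>>> arm_command(
  rows=[
    {"wx": 0, "wy": 0, "wz": 0, "dx": 40, "dy": 0, "dz": -12.5, "jaw": 34},
    {"wx": 0, "wy": 0, "wz": 0, "dx": 40, "dy": 0, "dz": -12.5, "jaw": 34},
    {"wx": 0, "wy": 0, "wz": 0, "dx": 40, "dy": 0, "dz": -12.5, "jaw": 34},
    {"wx": 0, "wy": 0, "wz": 0, "dx": 39, "dy": 0, "dz": -12.5, "jaw": 34},
    {"wx": 0, "wy": 8.45, "wz": 0, "dx": 0, "dy": 28, "dz": 0, "jaw": 34},
    {"wx": 0, "wy": 8.45, "wz": 0, "dx": 0, "dy": 28, "dz": 0, "jaw": 34},
    {"wx": 0, "wy": 8.45, "wz": 0, "dx": 0, "dy": 28, "dz": 0, "jaw": 34},
    {"wx": 0, "wy": 8.45, "wz": 0, "dx": 0, "dy": 28, "dz": 0, "jaw": 34},
  ],
)

```text
time: 2.15
tcp_pos: [529.4, 122.0, 149.5]
eef_rot: [-1.465, 0.673, -0.672]
contact_force: [-0.1, -0.7, -0.5]
finger_gap: 0.342
```

```bash
cat >> h.py <<'E'
def psi(o):
    m=R.from_rotvec(o['eef_rot']).as_matrix(); return np.degrees(np.arctan2(m[1,2],m[0,2])),m
def to(x,y,z,ps=None):
    o=get_obs(); p,m=psi(o); d=m.T@(np.array([x,y,z])-o['tcp_pos'])
    print('tcp',o['tcp_pos'].round(1),'psi',p.round(2),'F',o['contact_force'].round(1),'d tool',d.round(1),'wy',None if ps is None else round(p-ps,2),'tilt y',m[:,1].round(3))
E
python3 -c "
from h import *
to(530,120,68,41); snap('wrist','w1'); print(proj('w1',(535.5,115,74)), proj('w1',(530,120,68)))"
```

```text
tcp [529.4 122.  149.5] psi 40.68 F [-0.1 -0.7 -0.5] d tool [ 1.9 81.5 -0.8] wy -0.32 tilt y [-0. -0. -1.]
(np.float64(315.1979116361222), np.float64(260.09098017744213)) (np.float64(313.89609611381456), np.float64(247.29219734861746))
```

View pics/w1.png

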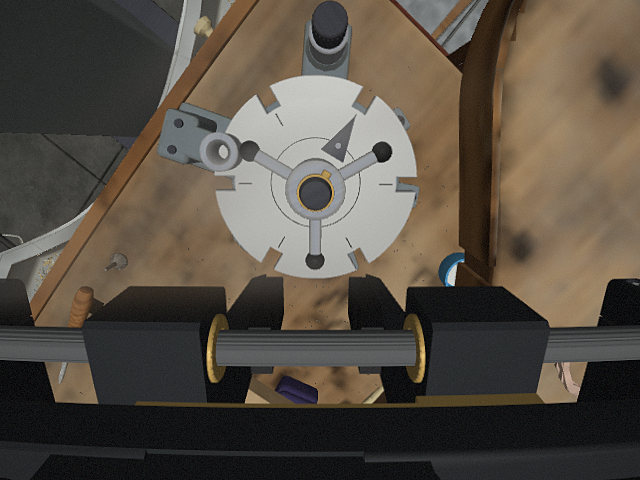

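```bash
python3 -c "
from h import *
crop('w1','w1c',(200,60,430,290),3.4)
for n,u,v,z in [('guide',221,151,61.5),('post',316,190,105),('b2',315,261,74),('b1',382,152,74),('b3',249,151,74)]: print(n,onz('w1',u,v,z).round(1))"
```

```text
guide [440.1 129.1  61.5]
post [502.1 154.7 105. ]
b2 [535.8 114.4  74. ]
b1 [520.7 197.5  74. ]
b3 [456.2 143.   74. ]
```

View pics/w1c.png

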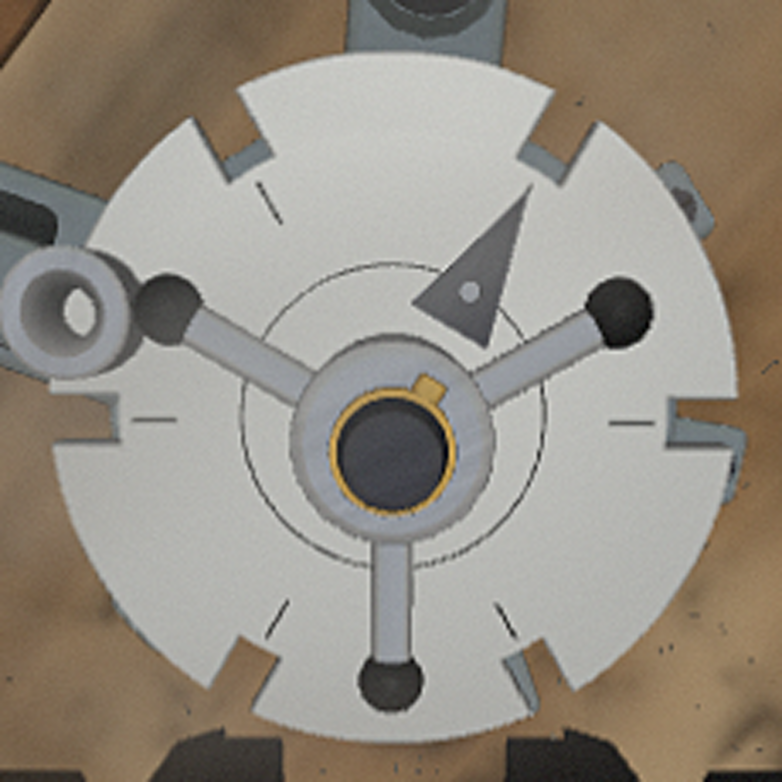

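>>> arm_command(
  rows=[
    {"wx": 0, "wy": 0, "wz": 0, "dx": 1, "dy": 27, "dz": 0, "jaw": 34},
    {"wx": 0, "wy": 0, "wz": 0, "dx": 0, "dy": 27, "dz": 0, "jaw": 34},
    {"wx": 0, "wy": 0, "wz": 0, "dx": 0, "dy": 20, "dz": 0, "jaw": 34},
    {"wx": 0, "wy": 0, "wz": 0, "dx": 0, "dy": 7, "dz": 0, "jaw": 34},
  ],
)

```text
time: 2.7
tcp_pos: [529.3, 121.2, 68.6]
eef_rot: [-1.467, 0.669, -0.666]
contact_force: [-0.5, 0.3, 0.2]
finger_gap: 0.343
```

>>> arm_command(
  rows=[
    {"wx": 0, "wy": 0, "wz": 0, "dx": 0, "dy": 0, "dz": 0, "jaw": 23},
    {"wx": 0, "wy": -2, "wz": 0, "dx": 0, "dy": 0, "dz": 1.4, "jaw": 23},
    {"wx": 0, "wy": -2, "wz": 0, "dx": 0, "dy": 0, "dz": 1.4, "jaw": 23},
    {"wx": 0, "wy": -2, "wz": 0, "dx": 0, "dy": 0, "dz": 1.4, "jaw": 23},
    {"wx": 0, "wy": -3, "wz": 0, "dx": 0, "dy": 0, "dz": 2.1, "jaw": 23},
    {"wx": 0, "wy": -3, "wz": 0, "dx": 0, "dy": 0, "dz": 2.1, "jaw": 23},
  ],
)

```text
time: 3.45
tcp_pos: [536.1, 127.1, 70.1]
eef_rot: [-1.512, 0.504, -0.503]
contact_force: [-2.6, -3.1, 3.5]
finger_gap: 0.23
```

```bash
python3 -c "
from h import *
to(530,120,68,41); o=get_obs();d=o['tcp_pos'][:2]-np.array([504,151.5]);print(np.hypot(*d),np.degrees(np.arctan2(d[1],d[0])));print(o['joint_positions'],o['finger_gap'])"
```

```text
tcp [536.1 127.1  70.1] psi 53.15 F [-2.6 -3.1  3.5] d tool [-0.6  2.1 -9.4] wy 12.15 tilt y [-0.    -0.001 -1.   ]
40.28116664027733 -37.203899384868805
[ 1.87959778e-01  1.97446529e-01  2.02266307e+00 -6.09824179e-04
  9.21980433e-01 -7.39346491e-01] 0.22975086308069884
```

>>> arm_command(
  rows=[
    {"wx": 0, "wy": -4, "wz": 0, "dx": 0, "dy": 0.5, "dz": 2.8, "jaw": 23},
    {"wx": 0, "wy": -5, "wz": 0, "dx": 0, "dy": 0, "dz": 3.5, "jaw": 23},
    {"wx": 0, "wy": -5, "wz": 0, "dx": 0, "dy": 0, "dz": 3.5, "jaw": 23},
    {"wx": 0, "wy": -5, "wz": 0, "dx": 0, "dy": 0, "dz": 3.5, "jaw": 23},
    {"wx": 0, "wy": -5, "wz": 0, "dx": 0, "dy": 0, "dz": 3.5, "jaw": 23},
    {"wx": 0, "wy": -5, "wz": 0, "dx": 0, "dy": 0, "dz": 3.5, "jaw": 23},
  ],
)

```text
time: 4.2
tcp_pos: [544.3, 145.2, 69.3]
eef_rot: [-1.569, 0.107, -0.106]
contact_force: [-2.0, -2.8, 2.1]
finger_gap: 0.232
```

```bash
python3 -c "
from h import *
to(530,120,68,41); o=get_obs();d=o['tcp_pos'][:2]-np.array([504,151.5]);print(np.hypot(*d),np.degrees(np.arctan2(d[1],d[0])))
snap('wrist','w2')"
```

```text
tcp [544.3 145.2  69.3] psi 82.22 F [-2.  -2.8  2.1] d tool [-10.8   1.4 -26.9] wy 41.22 tilt y [-0.001 -0.001 -1.   ]
40.808027754568826 -8.87016716734163
```

View pics/w2.png

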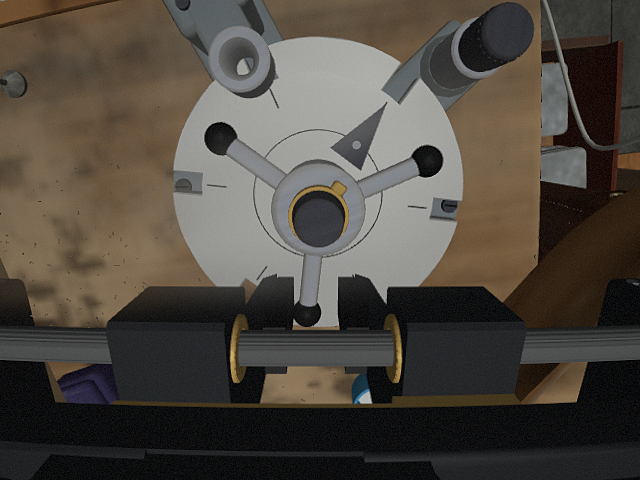

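```bash
cat >> h.py <<'E'
AX=np.array([504.,151.5])
def ang(fn,u,v,z):
    d=onz(fn,u,v,z)[:2]-AX; return np.hypot(*d).round(1),np.degrees(np.arctan2(d[1],d[0])).round(1)
def tt():
    o=get_obs();d=o['tcp_pos'][:2]-AX;print('tool r,th',np.hypot(*d).round(1),np.degrees(np.arctan2(d[1],d[0])).round(2),'psi',psi(o)[0].round(1),'F',o['contact_force'].round(1),'t',o['time'])
E
python3 -c "
from h import *
print(ang('w2',308,313,74),ang('w2',428,160,74),ang('w2',220,138,74),ang('w2',242,57,61.5),onz('w2',242,57,61.5))"
```

```text
(np.float64(49.0), np.float64(-12.6)) (np.float64(49.8), np.float64(105.9)) (np.float64(48.6), np.float64(-134.1)) (np.float64(69.4), np.float64(-161.0)) [438.35126454 128.90153891  61.5       ]
```

>>> arm_command(
  rows=[
    {"wx": 0, "wy": -5, "wz": 0, "dx": 0, "dy": 0.5, "dz": 3.5, "jaw": 23},
    {"wx": 0, "wy": -5, "wz": 0, "dx": 0, "dy": 0, "dz": 3.5, "jaw": 23},
    {"wx": 0, "wy": -5, "wz": 0, "dx": 0, "dy": 0, "dz": 3.5, "jaw": 23},
    {"wx": 0, "wy": -5, "wz": 0, "dx": 0, "dy": 0, "dz": 3.5, "jaw": 23},
    {"wx": 0, "wy": -5, "wz": 0, "dx": 0, "dy": 0, "dz": 3.5, "jaw": 23},
    {"wx": 0, "wy": -5, "wz": 0, "dx": 0, "dy": 0, "dz": 3.5, "jaw": 23},
    {"wx": 0, "wy": -5, "wz": 0, "dx": 0, "dy": 0, "dz": 3.5, "jaw": 23},
    {"wx": 0, "wy": -5, "wz": 0, "dx": 0, "dy": 0, "dz": 3.5, "jaw": 23},
  ],
)

```text
time: 5.25
tcp_pos: [540.4, 172.0, 68.8]
eef_rot: [-1.527, -0.44, 0.439]
contact_force: [-0.8, -4.1, 0.4]
finger_gap: 0.228
```

```bash
python3 -c "
from h import *
tt()
snap('wrist','w3')"
```

```text
tool r,th 41.8 29.41 psi 122.1 F [-0.8 -4.1  0.4] t 5.25
```

View pics/w3.png

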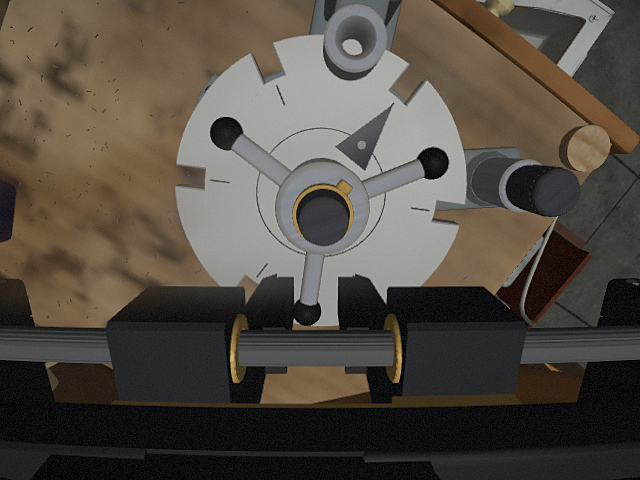

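>>> arm_command(
  rows=[
    {"wx": 0, "wy": -5, "wz": 0, "dx": -0.3, "dy": 0.5, "dz": 3.5, "jaw": 23},
    {"wx": 0, "wy": -5, "wz": 0, "dx": -0.3, "dy": 0, "dz": 3.5, "jaw": 23},
    {"wx": 0, "wy": -5, "wz": 0, "dx": -0.3, "dy": 0, "dz": 3.5, "jaw": 23},
    {"wx": 0, "wy": -4, "wz": 0, "dx": 0, "dy": 0, "dz": 2.8, "jaw": 23},
  ],
)

```text
time: 5.8
tcp_pos: [532.6, 182.3, 68.7]
eef_rot: [-1.458, -0.698, 0.693]
contact_force: [2.5, -3.4, -0.1]
finger_gap: 0.227
```

```bash
python3 -c "
from h import *
tt()
snap('wrist','w4')
crop('w4','w4c',(180,0,500,330),2.4)"
```

```text
tool r,th 42.0 47.05 psi 141.0 F [ 2.5 -3.4 -0.1] t 5.8
```

View pics/w4c.png

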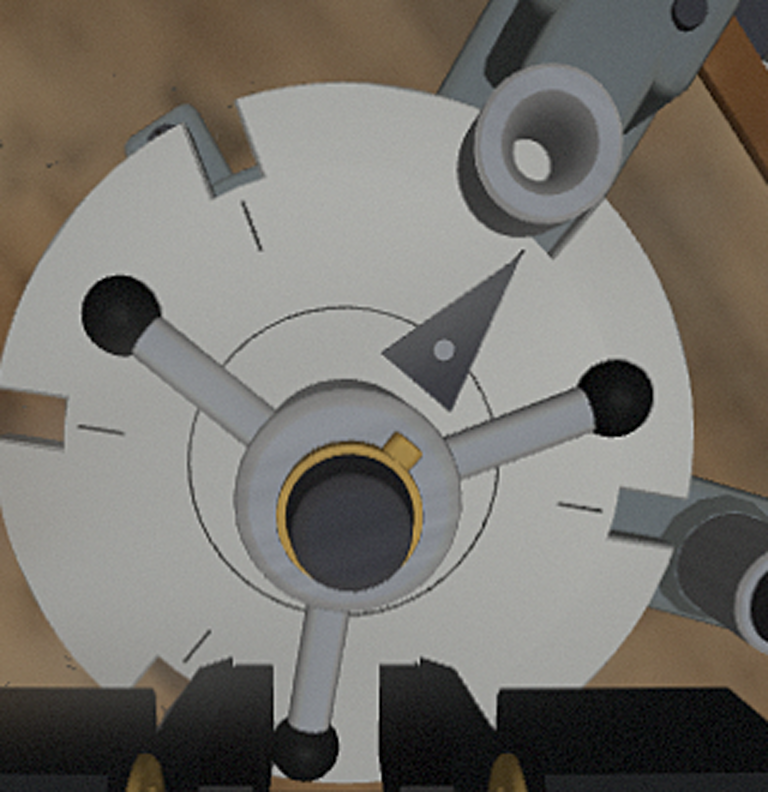

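```bash
python3 -c "
from h import *
g=lambda u,v,z:ang('w4',180+u/2.4,v/2.4,z)
B=[onz('w4',180+u/2.4,v/2.4,74)[:2] for u,v in [(305,745),(615,397),(121,315)]]
c=np.mean(B,0);print('centre',c)
for b in B: d=b-c;print(np.hypot(*d),np.degrees(np.arctan2(d[1],d[0])))
G=onz('w4',180+549/2.4,143/2.4,61.5)[:2];d=G-c;print('guide',G,np.hypot(*d),np.degrees(np.arctan2(d[1],d[0])))
# notch inner corners at plate
for u,v in [(553,258)]: d=onz('w4',180+u/2.4,v/2.4,38)[:2]-c;print(np.hypot(*d),np.degrees(np.arctan2(d[1],d[0])))
"
```

```text
centre [503.71722361 152.31360607]
48.551998736390495 41.809631931828044
48.81390047463741 161.71248741719336
48.75494223580508 -77.97252341250064
guide [438.69204419 127.63649814] 69.55022367495461 -159.21820593798935
61.06167243075 -173.6936444166571
```

```bash
python3 -c "
from h import *
for p in [(439,331,117),(405,315,117),(371,300,117),(519,160,117),(485,245,117)]: print(p,np.round(proj('top0',p)),np.round(proj('scene0',p)))
print(onz('w3',557,190,75),onz('w2',508,32,75),ang('w3',557,190,75))"
```

```text
(439, 331, 117) [202. 266.] [225. 161.]
(405, 315, 117) [208. 283.] [213. 169.]
(371, 300, 117) [213. 300.] [200. 178.]
(519, 160, 117) [288. 236.] [290. 197.]
(485, 245, 117) [246. 248.] [259. 178.]
[444.47893412 232.55355069  75.        ] [445.84669652 233.23871191  75.        ] (np.float64(100.6), np.float64(126.3))
```

>>> arm_command(
  rows=[
    {"wx": 0, "wy": 0, "wz": 0, "dx": 0, "dy": 0, "dz": -2, "jaw": 30},
    {"wx": 0, "wy": 0, "wz": 0, "dx": 0, "dy": -15, "dz": 0, "jaw": 34},
    {"wx": 0, "wy": 0, "wz": 0, "dx": 0, "dy": -40, "dz": 0, "jaw": 57},
    {"wx": 0, "wy": 8, "wz": 0, "dx": 0, "dy": -25, "dz": 0, "jaw": 57},
    {"wx": 0, "wy": 9, "wz": 0, "dx": 0, "dy": 0, "dz": 0, "jaw": 57},
    {"wx": 0, "wy": 9, "wz": 0, "dx": 0, "dy": 0, "dz": 0, "jaw": 57},
  ],
)

```text
time: 6.6
tcp_pos: [533.4, 181.6, 150.2]
eef_rot: [-1.544, -0.339, 0.335]
contact_force: [-0.0, -0.6, 0.8]
finger_gap: 0.574
```

```bash
python3 -c "
from h import *
to(445.5,230,130,115)"
```

```text
tcp [533.4 181.6 150.2] psi 114.61 F [-0.  -0.6  0.8] d tool [-59.8  20.1  80.6] wy -0.39 tilt y [ 0.002  0.001 -1.   ]
```

>>> arm_command(
  rows=[
    {"wx": 0, "wy": 0, "wz": 0, "dx": -20, "dy": 0, "dz": 27, "jaw": 57},
    {"wx": 0, "wy": 0, "wz": 0, "dx": -20, "dy": 0, "dz": 27, "jaw": 57},
    {"wx": 0, "wy": 0, "wz": 0, "dx": -20, "dy": 0, "dz": 28, "jaw": 57},
    {"wx": 0, "wy": 0, "wz": 0, "dx": 0, "dy": 0, "dz": 0, "jaw": 57},
  ],
)

```text
time: 7.1
tcp_pos: [442.3, 231.1, 149.1]
eef_rot: [-1.543, -0.343, 0.343]
contact_force: [0.8, 0.6, -0.3]
finger_gap: 0.573
```

```bash
python3 -c "
from h import *
to(445.3,231.5,130,115)
snap('wrist','w5'); print(proj('w5',(445.3,231.5,75)));crop('w5','w5c',(200,100,460,300),3)"
```

```text
tcp [442.3 231.1 149.1] psi 115.06 F [ 0.8  0.6 -0.3] d tool [ 2.9 19.1 -0.9] wy 0.06 tilt y [ 0.     0.001 -1.   ]
(np.float64(314.17207950646434), np.float64(251.33305873957445))
```

View pics/w5c.png

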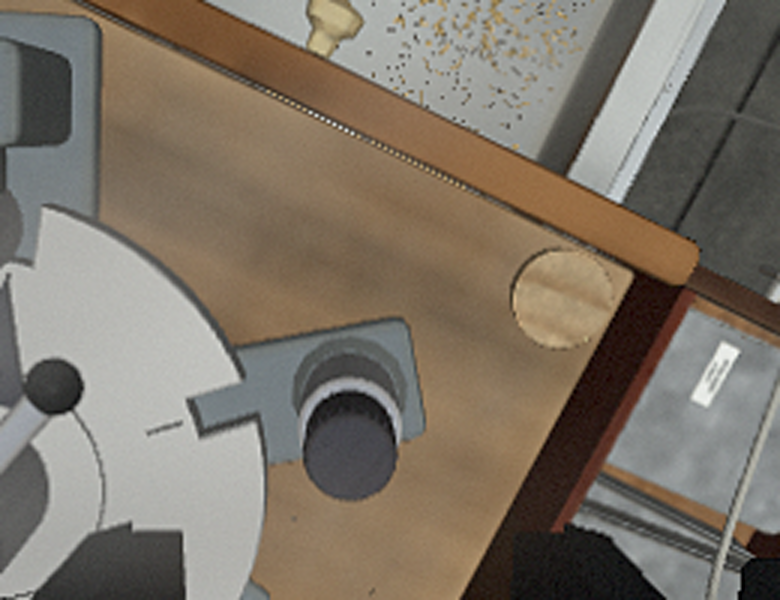

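```bash
python3 -c "
from h import *
p=onz('w5',316.7,251.7,75);print(p); to(p[0],p[1],54,115)"
```

```text
[444.81273082 233.161476    75.        ]
tcp [443.6 230.8 149.3] psi 115.04 F [ 0.  -0.5  0.6] d tool [ 1.9 95.3  1.6] wy 0.04 tilt y [ 0.002  0.001 -1.   ]
```

>>> arm_command(
  rows=[
    {"wx": 0, "wy": 0, "wz": 0, "dx": 2, "dy": 30, "dz": 0.7, "jaw": 57},
    {"wx": 0, "wy": 0, "wz": 0, "dx": 0, "dy": 35, "dz": 0, "jaw": 57},
    {"wx": 0, "wy": 0, "wz": 0, "dx": 0, "dy": 25, "dz": 0, "jaw": 45},
    {"wx": 0, "wy": 0, "wz": 0, "dx": 0, "dy": 5, "dz": 0, "jaw": 35},
    {"wx": 0, "wy": 0, "wz": 0, "dx": 0, "dy": 0, "dz": 0, "jaw": 35},
  ],
)

```text
time: 7.78
tcp_pos: [446.1, 231.5, 53.7]
eef_rot: [-1.544, -0.342, 0.341]
contact_force: [-0.9, 0.3, 0.3]
finger_gap: 0.351
```

```bash
python3 -c "
from h import *
to(445.3,231.5,54,115)
snap('wrist','w6'); crop('w6','w6c',(200,180,440,380),3); snap('scene','s6'); crop('s6','s6c',(200,150,320,250),6)"
```

```text
tcp [446.1 231.5  53.7] psi 114.92 F [-0.9  0.3  0.3] d tool [-0.8 -0.3  0.3] wy -0.08 tilt y [ 0.  0. -1.]
```

View pics/w6c.png

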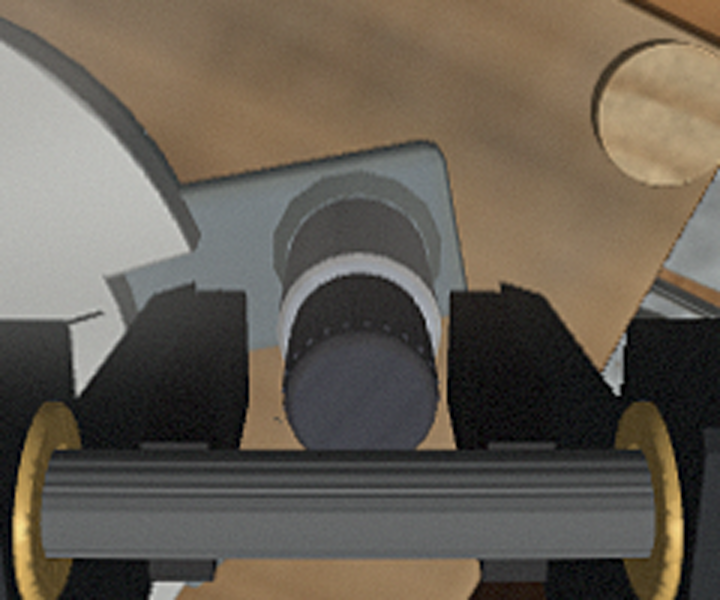

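View pics/s6c.png

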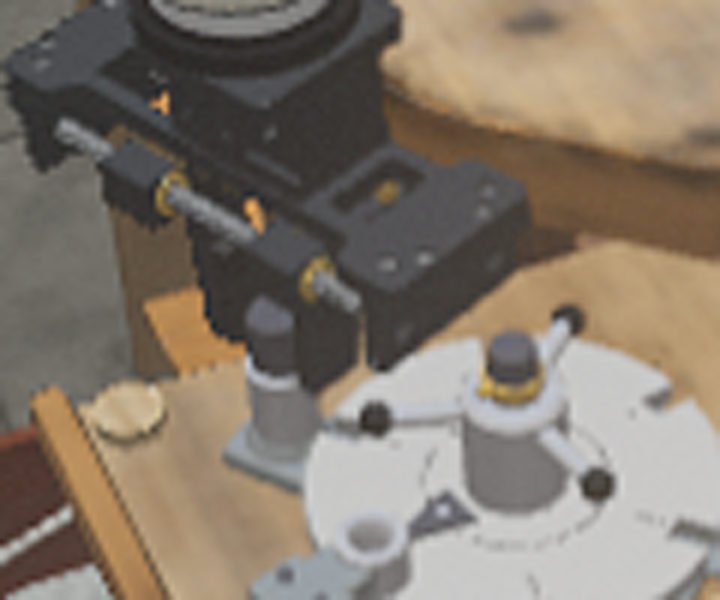

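>>> arm_command(
  rows=[
    {"wx": 0, "wy": 0, "wz": 0, "dx": 0, "dy": 0, "dz": 1.5, "jaw": 30},
    {"wx": 0, "wy": 0, "wz": 0, "dx": 0, "dy": 0, "dz": 0, "jaw": 15},
    {"wx": 0, "wy": 0, "wz": 0, "dx": 0, "dy": 0, "dz": 0, "jaw": 15},
    {"wx": 0, "wy": 0, "wz": 0, "dx": 0, "dy": 0, "dz": 0, "jaw": 15},
  ],
  newtons=10,
)

```text
time: 8.38
tcp_pos: [445.2, 233.5, 54.1]
eef_rot: [-1.543, -0.343, 0.341]
contact_force: [-0.1, 0.0, 5.7]
finger_gap: 0.231
```

```bash
python3 -c "
from h import *
st();to(445.3,231.5,54,115)"
```

```text
8.375 [445.20476958 233.45233199  54.07996646] [-1.54317831 -0.34308095  0.34060203] [-0.07911064  0.00626282  5.67635453] [0.07171097 0.11549142 0.00603999] 0.23110202008602637
[ 4.33331737e-01  1.34271482e-01  2.13423897e+00  1.33039616e-04
  8.71454833e-01 -1.57344860e+00]
tcp [445.2 233.5  54.1] psi 114.98 F [-0.1  0.   5.7] d tool [-0.7  0.1 -1.8] wy -0.02 tilt y [ 0.001  0.001 -1.   ]
```

>>> arm_command(
  rows=[
    {"wx": 0, "wy": 0, "wz": 0, "dx": 0, "dy": -5, "dz": 0, "jaw": 15},
    {"wx": 0, "wy": 0, "wz": 0, "dx": 0, "dy": -15, "dz": 0, "jaw": 15},
    {"wx": 0, "wy": 0, "wz": 0, "dx": 0, "dy": -20, "dz": 0, "jaw": 15},
    {"wx": 0, "wy": 0, "wz": 0, "dx": 0, "dy": -20, "dz": 0, "jaw": 15},
    {"wx": 0, "wy": 0, "wz": 0, "dx": 0, "dy": -5, "dz": 0, "jaw": 15},
    {"wx": 0, "wy": 0, "wz": 0, "dx": 0, "dy": 0, "dz": 0, "jaw": 15},
  ],
)

```text
time: 9.12
tcp_pos: [444.5, 233.0, 118.5]
eef_rot: [-1.544, -0.342, 0.341]
contact_force: [0.5, 0.1, -1.3]
finger_gap: 0.233
```

```bash
python3 -c "
from h import *
st();to(438.8,129.3,119,115)
snap('wrist','w7'); crop('w7','w7c',(200,130,440,380),3); snap('scene','s7'); crop('s7','s7c',(190,130,320,250),6); snap('top','t7');crop('t7','t7c',(225,205,345,315),6.5)"
```

```text
9.125 [444.52828711 232.98401631 118.54477369] [-1.54354151 -0.342128    0.34139324] [ 0.54491188  0.11724443 -1.33952236] [ 0.06508079 -0.02806694 -0.01541953] 0.2334039773751237
[ 4.33119959e-01  4.63231657e-02  2.08967669e+00 -6.14456641e-07
  1.00511719e+00 -1.57345011e+00]
tcp [444.5 233.  118.5] psi 114.97 F [ 0.5  0.1 -1.3] d tool [-49.   -0.5 -91.6] wy -0.03 tilt y [ 0.  0. -1.]
```

View pics/w7c.png

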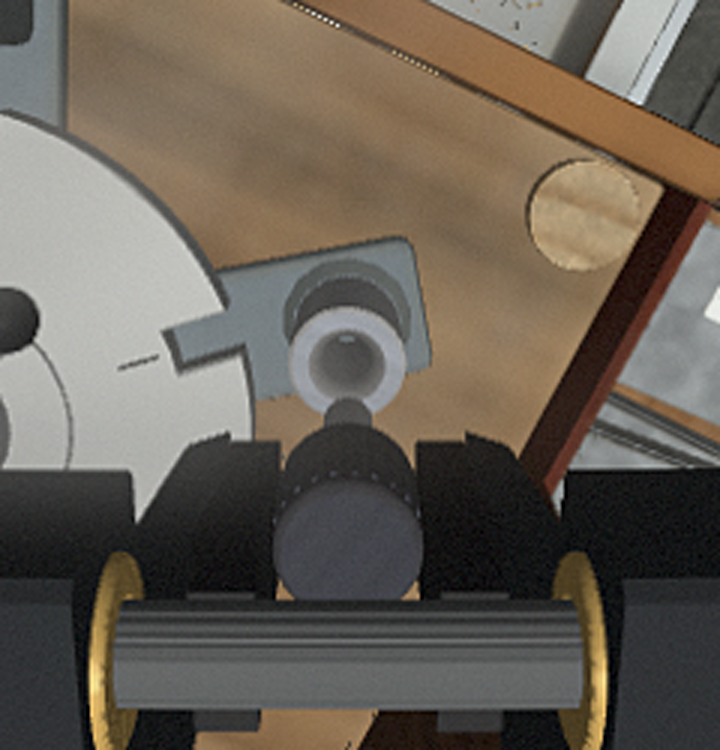

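View pics/s7c.png

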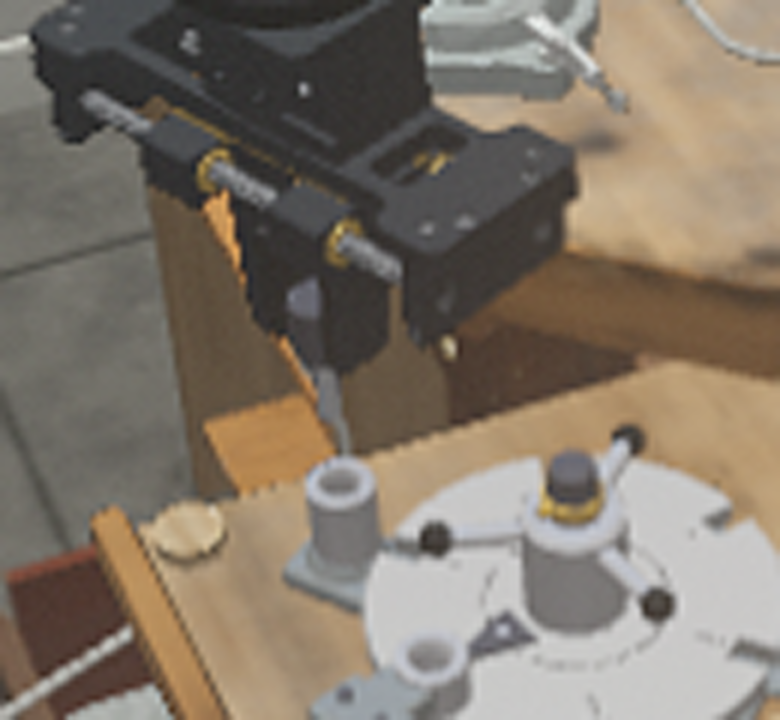

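```bash
python3 -c "
from h import *
c=lambda p:[(round((a-b)*6)) for a,b in zip(proj('s7',p),(190,130))]
for z in (140,115,83.5): print(z,c((445.5,231,z)))
for z in (50,18): print(z,c((445.3,229.2,z)))
w=lambda p:[(round((a-b)*3)) for a,b in zip(proj('w7',p),(200,130))]
for z in (140,115,83.5): print(z,w((444.8,233,z)))
"
```

```text
140 [318, 290]
115 [324, 346]
83.5 [332, 413]
50 [341, 484]
18 [348, 546]
140 [346, 555]
115 [346, 480]
83.5 [346, 412]
```

View pics/t7c.png

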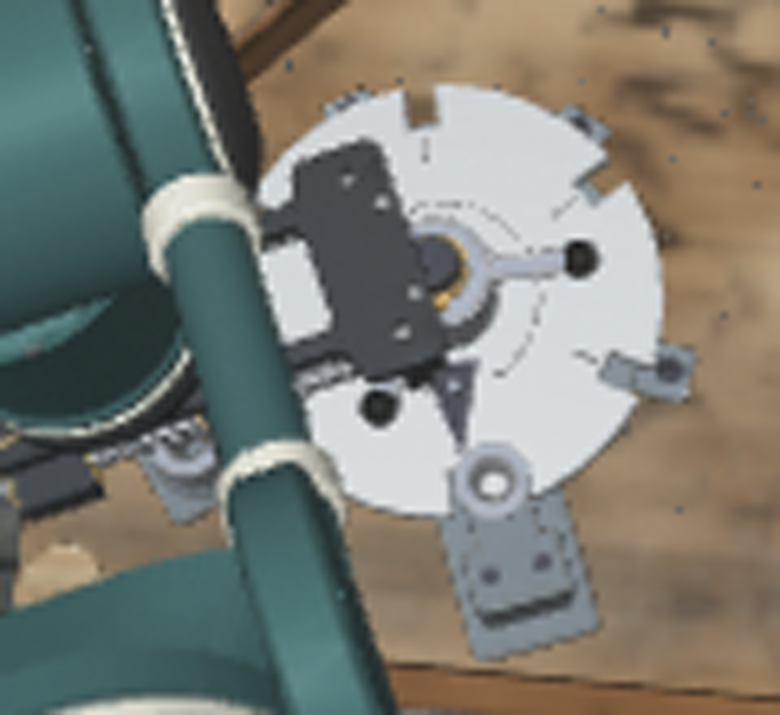

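```bash
python3 -c "
from h import *
crop('s7','s7d',(225,165,265,225),12);crop('w7','w7d',(280,240,350,345),7)"
```

```text
(no output)
```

View pics/s7d.png

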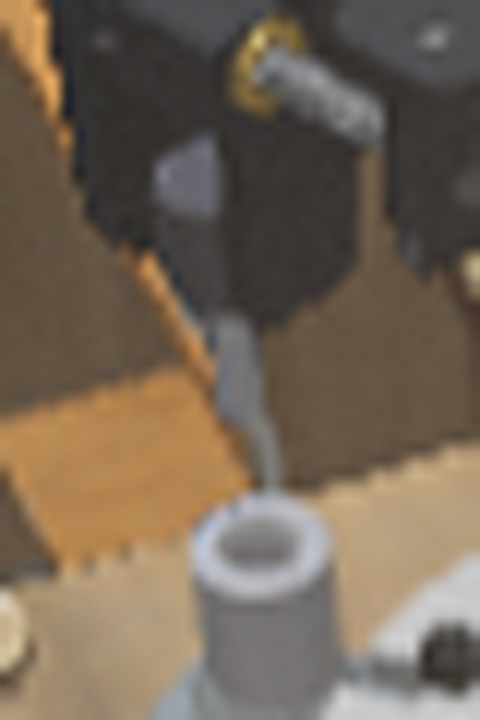

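View pics/w7d.png

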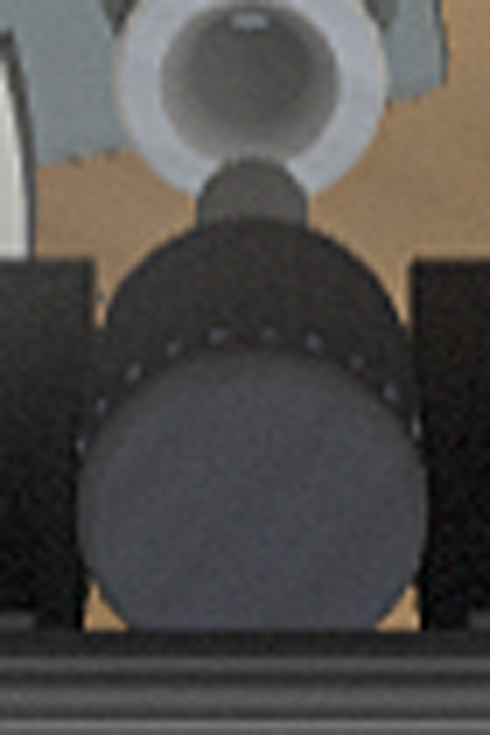

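>>> arm_command(
  rows=[
    {"wx": 0, "wy": 0, "wz": 0, "dx": -12, "dy": 0, "dz": -22, "jaw": 15},
    {"wx": 0, "wy": 0, "wz": 0, "dx": -13, "dy": 0, "dz": -24, "jaw": 15},
    {"wx": 0, "wy": 0, "wz": 0, "dx": -13, "dy": 0, "dz": -24, "jaw": 15},
    {"wx": 0, "wy": 0, "wz": 0, "dx": -11.5, "dy": 0, "dz": -21.7, "jaw": 15},
    {"wx": 0, "wy": 0, "wz": 0, "dx": 0, "dy": 10, "dz": 0, "jaw": 15},
    {"wx": 0, "wy": 0, "wz": 0, "dx": 0, "dy": 0, "dz": 0, "jaw": 15},
  ],
)

```text
time: 10.02
tcp_pos: [437.2, 129.0, 106.7]
eef_rot: [-1.543, -0.339, 0.344]
contact_force: [-0.4, -0.3, -0.2]
finger_gap: 0.235
```

```bash
python3 -c "
from h import *
import time
st();to(438.8,129.3,119,115)
snap('wrist','w8'); crop('w8','w8c',(230,180,410,345),4.2); snap('scene','s8'); crop('s8','s8c',(205,170,295,260),8)
o=get_obs();T=(438.8,129.3)
for z in (74,): print('tip pred w',proj('w8',(*T,z)))
print('tip pred s',proj('s8',(439,127.1,74)),'guide',proj('s8',(438.3,125.2,61.5)))"
```

```text
10.025 [437.19086083 129.00919137 106.67101313] [-1.54336707 -0.33903057  0.34365486] [-0.38697095 -0.34194011 -0.17852217] [ 0.09945843 -0.01727081 -0.01185874] 0.23504822356292915
[ 2.32005587e-01 -2.58262053e-02  2.18771042e+00  4.57275432e-04
  9.82628374e-01 -1.77429929e+00]
tcp [437.2 129.  106.7] psi 114.94 F [-0.4 -0.3 -0.2] d tool [  1.5 -12.3  -0.4] wy -0.06 tilt y [-0.003 -0.    -1.   ]
tip pred w (np.float64(314.8307419707225), np.float64(271.32290526092777))
tip pred s (np.float64(260.8946850304604), np.float64(234.43355614203898)) guide (np.float64(261.29227011693865), np.float64(239.38892935416658))
```

View pics/w8c.png

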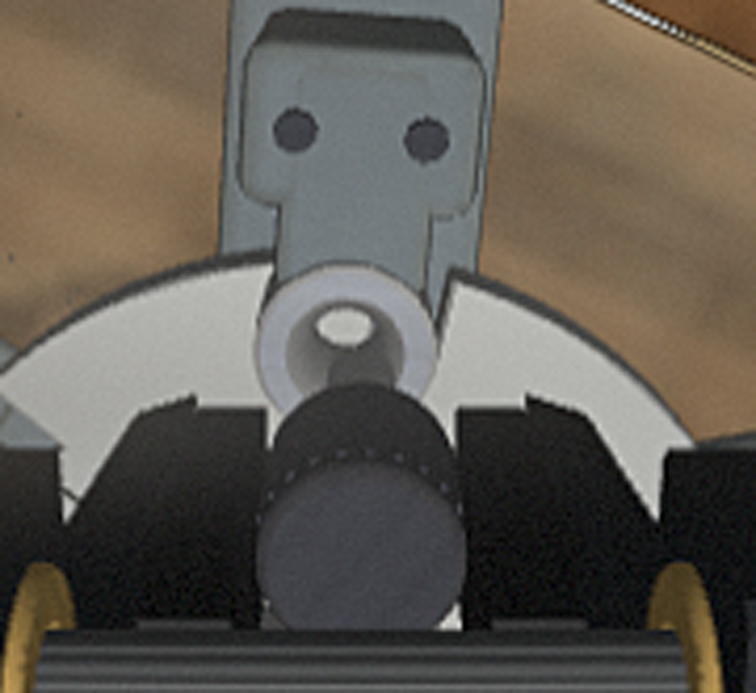

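View pics/s8c.png

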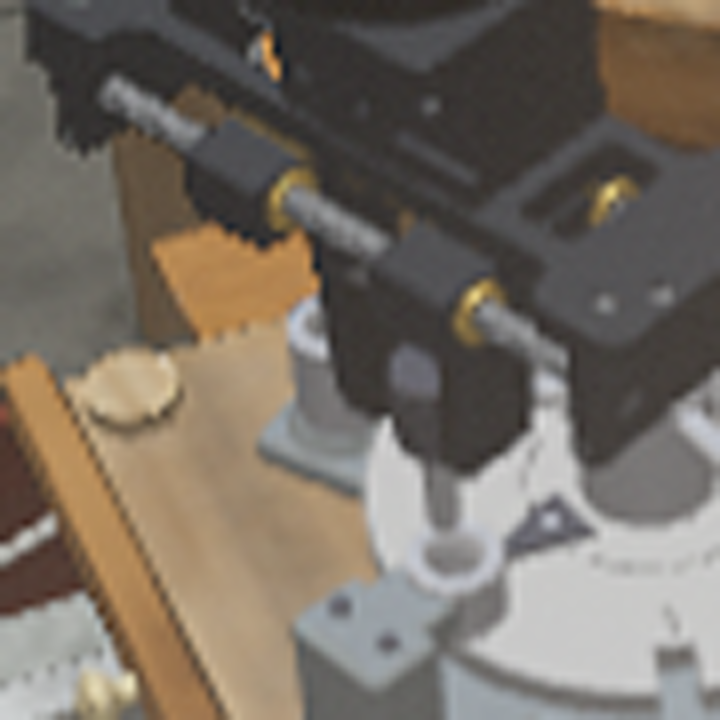

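```bash
python3 -c "
from h import *
r=onz('w7',200+348/3,130+360/3,50); print('rest',r)
# fine from w7d
r2=onz('w7',280+251/7,240+80/7,50); print('rest2',r2)
crop('w8','w8d',(285,235,345,300),10)
g=onz('w8',230+348/4.2,180+352/4.2,61.5); print('guide',g, g-r2)"
```

```text
rest [444.60348629 233.33708503  50.        ]
rest2 [445.5374565  233.66735201  50.        ]
guide [439.21275735 128.1917672   61.5       ] [  -6.32469915 -105.47558481   11.5       ]
```

View pics/w8d.png

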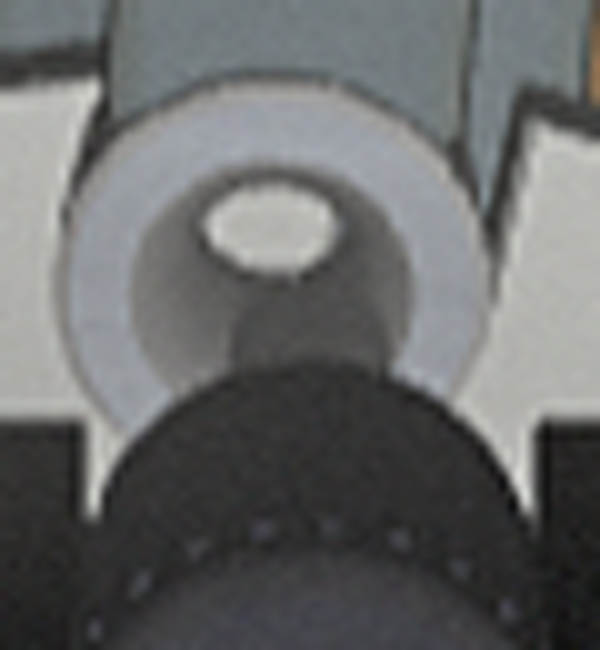

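```bash
python3 -c "
from h import *
for f,u,v,z,tcp in [('w7',280+251/7,240+80/7,50,(444.53,232.98,118.54)),('w8',312.4,263.8,61.5,(437.19,129.01,106.67)),('w8',312.4,264.8,61.5,(437.19,129.01,106.67))]:
  c=np.load('pics/'+f+'.npz'); p=onz(f,u,v,z); 
  ps=np.radians(115); X=np.array([np.sin(ps),-np.cos(ps),0]);Z=np.array([np.cos(ps),np.sin(ps),0])
  cam=c['origin']; print(f,p.round(1),'cam->pt X,Z',((p-cam)@X).round(2),((p-cam)@Z).round(2),'cam-tcp',((cam-np.array(tcp))@X).round(2),((cam-np.array(tcp))@Z).round(2),cam[2])
"
```

```text
w7 [445.5 233.7  50. ] cam->pt X,Z 67.44 0.24 cam-tcp -66.23 -0.05 266.254689293284
w8 [439.3 127.9  61.5] cam->pt X,Z 67.23 -1.7 cam-tcp -65.75 -0.17 254.6000579795552
w8 [439.9 128.2  61.5] cam->pt X,Z 67.86 -1.7 cam-tcp -65.75 -0.17 254.6000579795552
```

>>> arm_command(
  rows=[
    {"wx": 0, "wy": 0, "wz": 0, "dx": 0, "dy": 3, "dz": -1.9, "jaw": 15},
    {"wx": 0, "wy": 0, "wz": 0, "dx": 0, "dy": 5, "dz": 0, "jaw": 15},
    {"wx": 0, "wy": 0, "wz": 0, "dx": 0, "dy": 2, "dz": 0, "jaw": 15},
    {"wx": 0, "wy": 0, "wz": 0, "dx": 0, "dy": 2, "dz": 0, "jaw": 15},
  ],
)

```text
time: 10.62
tcp_pos: [439.1, 127.4, 96.0]
eef_rot: [-1.544, -0.342, 0.342]
contact_force: [1.0, -0.7, -0.1]
finger_gap: 0.235
```

```bash
python3 -c "
from h import *
st();snap('wrist','w9'); crop('w9','w9d',(285,235,345,300),10);print(proj('w9',(439.6,128.1,61.5)))"
```

```text
10.625 [439.09058576 127.35331679  95.9950633 ] [-1.5435944  -0.34174837  0.34202768] [ 1.01501732 -0.66371719 -0.13009422] [ 0.06672171  0.02896419 -0.0046317 ] 0.23459557648948706
[ 2.27780066e-01 -1.03612575e-02  2.19547771e+00  3.71703433e-05
  9.56652574e-01 -1.77897030e+00]
(np.float64(316.50685430512135), np.float64(268.67671171351856))
```

View pics/w9d.png

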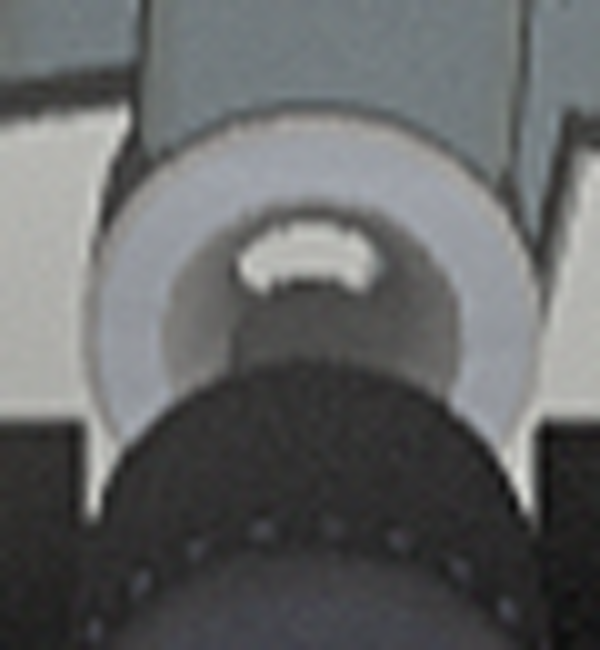

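>>> arm_command(
  rows=[
    {"wx": 0, "wy": 0, "wz": 0, "dx": 0, "dy": 2, "dz": 0.3, "jaw": 15},
    {"wx": 0, "wy": 0, "wz": 0, "dx": 0, "dy": 2, "dz": 0, "jaw": 15},
  ],
)

```text
time: 10.92
tcp_pos: [439.1, 127.5, 92.2]
eef_rot: [-1.544, -0.342, 0.342]
contact_force: [0.8, -0.4, -0.2]
finger_gap: 0.235
```

>>> arm_command(
  rows=[
    {"wx": 0, "wy": 0, "wz": 0, "dx": 0, "dy": 1.5, "dz": 0, "jaw": 15},
  ],
)

```text
time: 11.05
tcp_pos: [439.0, 127.5, 90.6]
eef_rot: [-1.544, -0.342, 0.342]
contact_force: [0.4, 0.1, -0.9]
finger_gap: 0.234
```

>>> arm_command(
  rows=[
    {"wx": 0, "wy": 0, "wz": 0, "dx": 0, "dy": 1.5, "dz": 0, "jaw": 15},
  ],
)

```text
time: 11.18
tcp_pos: [439.1, 127.5, 89.1]
eef_rot: [-1.544, -0.342, 0.342]
contact_force: [0.7, 0.8, -1.0]
finger_gap: 0.231
```

>>> arm_command(
  rows=[
    {"wx": 0, "wy": 0, "wz": 0, "dx": 0, "dy": 2, "dz": 0, "jaw": 15},
    {"wx": 0, "wy": 0, "wz": 0, "dx": 0, "dy": 2, "dz": 0, "jaw": 15},
  ],
)

```text
time: 11.42
tcp_pos: [439.1, 127.5, 85.1]
eef_rot: [-1.544, -0.342, 0.342]
contact_force: [-0.2, -0.7, -0.4]
finger_gap: 0.231
```

>>> arm_command(
  rows=[
    {"wx": 0, "wy": 0, "wz": 0, "dx": 0, "dy": 2, "dz": 0, "jaw": 15},
    {"wx": 0, "wy": 0, "wz": 0, "dx": 0, "dy": 2, "dz": 0, "jaw": 15},
  ],
)

```text
time: 11.68
tcp_pos: [439.0, 127.5, 81.1]
eef_rot: [-1.544, -0.342, 0.342]
contact_force: [-0.6, -0.1, -1.0]
finger_gap: 0.235
```

>>> arm_command(
  rows=[
    {"wx": 0, "wy": 0, "wz": 0, "dx": 0, "dy": 2, "dz": 0, "jaw": 15},
    {"wx": 0, "wy": 0, "wz": 0, "dx": 0, "dy": 2, "dz": 0, "jaw": 15},
  ],
)

```text
time: 11.92
tcp_pos: [439.0, 127.5, 77.1]
eef_rot: [-1.544, -0.342, 0.342]
contact_force: [-0.2, 0.0, -0.6]
finger_gap: 0.234
```

>>> arm_command(
  rows=[
    {"wx": 0, "wy": 0, "wz": 0, "dx": 0, "dy": 1, "dz": 0, "jaw": 15},
    {"wx": 0, "wy": 0, "wz": 0, "dx": 0, "dy": 1, "dz": 0, "jaw": 15},
  ],
)

```text
time: 12.18
tcp_pos: [439.1, 127.5, 75.2]
eef_rot: [-1.544, -0.342, 0.342]
contact_force: [-0.4, -0.1, -0.7]
finger_gap: 0.231
```

>>> arm_command(
  rows=[
    {"wx": 0, "wy": 0, "wz": 0, "dx": 0, "dy": 0.7, "dz": 0, "jaw": 15},
  ],
)

```text
time: 12.3
tcp_pos: [439.1, 127.5, 74.5]
eef_rot: [-1.544, -0.342, 0.342]
contact_force: [0.3, 0.3, -1.8]
finger_gap: 0.235
```

>>> arm_command(
  rows=[
    {"wx": 0, "wy": 0, "wz": 0, "dx": 0, "dy": 0, "dz": 0, "jaw": 30},
    {"wx": 0, "wy": 0, "wz": 0, "dx": 0, "dy": 0, "dz": 0, "jaw": 45},
    {"wx": 0, "wy": 0, "wz": 0, "dx": 0, "dy": 0, "dz": 0, "jaw": 45},
    {"wx": 0, "wy": 0, "wz": 0, "dx": 0, "dy": -10, "dz": 0, "jaw": 45},
    {"wx": 0, "wy": 0, "wz": 0, "dx": 0, "dy": -30, "dz": 0, "jaw": 45},
    {"wx": 0, "wy": 0, "wz": 0, "dx": 0, "dy": -30, "dz": 0, "jaw": 45},
  ],
)

```text
time: 13.05
tcp_pos: [438.9, 127.5, 145.7]
eef_rot: [-1.544, -0.342, 0.342]
contact_force: [0.1, 0.1, 0.0]
finger_gap: 0.449
```

```bash
python3 -c "
from h import *
to(533,182,68,141);snap('wrist','w10');snap('scene','s10'); crop('s10','s10c',(205,150,335,270),6)"
```

```text
tcp [438.9 127.5 145.7] psi 114.97 F [0.1 0.1 0. ] d tool [108.3  77.7   9.7] wy -26.03 tilt y [-0. -0. -1.]
```

View pics/w10.png

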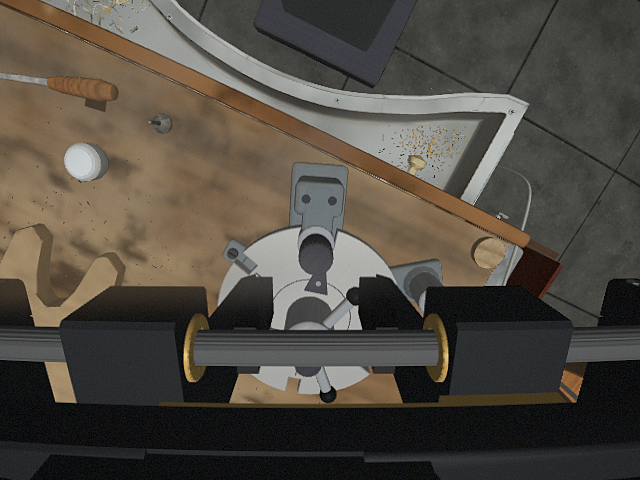

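View pics/s10c.png

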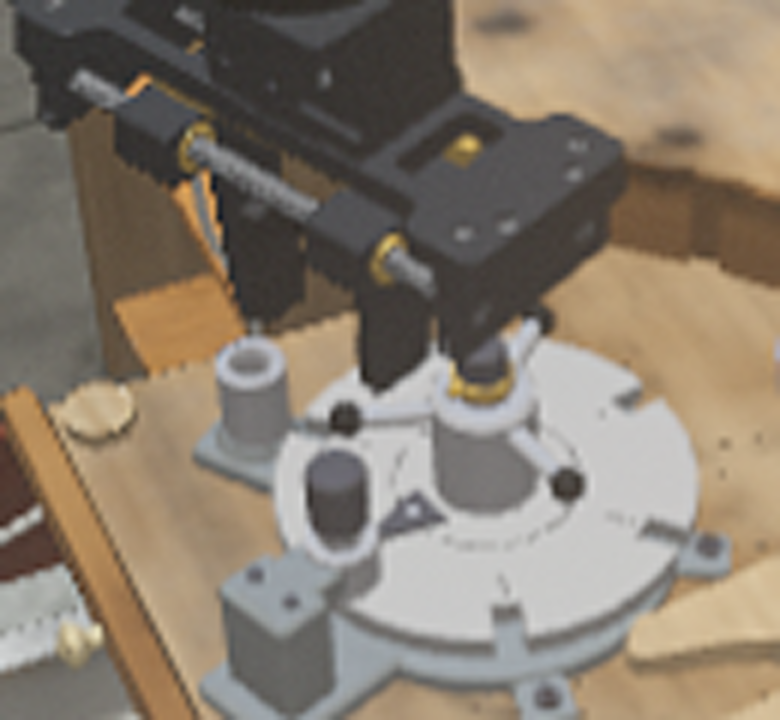

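>>> arm_command(
  rows=[
    {"wx": 0, "wy": 0, "wz": 0, "dx": 36, "dy": 0, "dz": 3, "jaw": 34},
    {"wx": 0, "wy": 0, "wz": 0, "dx": 36, "dy": 0, "dz": 3, "jaw": 34},
    {"wx": 0, "wy": 0, "wz": 0, "dx": 36, "dy": 0, "dz": 3.5, "jaw": 34},
    {"wx": 0, "wy": -7, "wz": 0, "dx": 0, "dy": 0, "dz": 0, "jaw": 34},
    {"wx": 0, "wy": -7, "wz": 0, "dx": 0, "dy": 10, "dz": 0, "jaw": 34},
    {"wx": 0, "wy": -7, "wz": 0, "dx": 0, "dy": 20, "dz": 0, "jaw": 34},
  ],
)

```text
time: 13.9
tcp_pos: [533.5, 181.9, 114.3]
eef_rot: [-1.477, -0.631, 0.629]
contact_force: [0.6, -0.4, -0.4]
finger_gap: 0.339
```

```bash
python3 -c "
from h import *
tt();to(533,181,69,136);snap('wrist','w11')"
```

```text
tool r,th 42.4 45.91 psi 136.2 F [ 0.6 -0.4 -0.4] t 13.9
tcp [533.5 181.9 114.3] psi 136.21 F [ 0.6 -0.4 -0.4] d tool [-1.1 45.3 -0.3] wy 0.21 tilt y [ 0.001  0.    -1.   ]
```

View pics/w11.png

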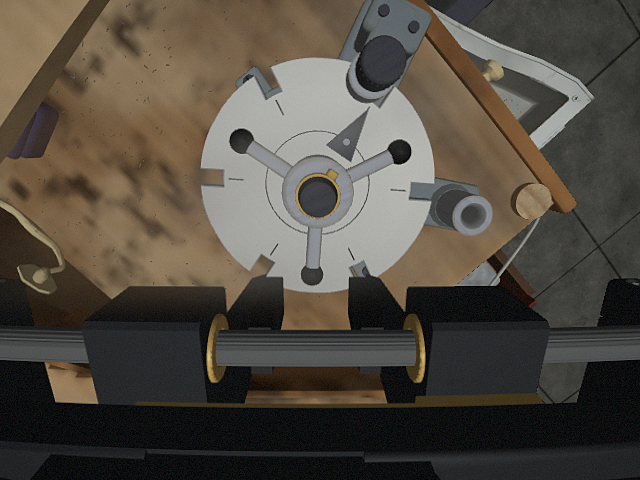

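>>> arm_command(
  rows=[
    {"wx": 0, "wy": 0, "wz": 0, "dx": 0, "dy": 20, "dz": 0, "jaw": 34},
    {"wx": 0, "wy": 0, "wz": 0, "dx": 0, "dy": 20, "dz": 0, "jaw": 34},
    {"wx": 0, "wy": 0, "wz": 0, "dx": 0, "dy": 6, "dz": 0, "jaw": 34},
    {"wx": 0, "wy": 0, "wz": 0, "dx": 0, "dy": 0, "dz": 0, "jaw": 23},
    {"wx": 0, "wy": 0, "wz": 0, "dx": 0, "dy": 0, "dz": 0, "jaw": 23},
  ],
)

```text
time: 14.58
tcp_pos: [533.6, 181.9, 69.4]
eef_rot: [-1.479, -0.628, 0.626]
contact_force: [1.4, 0.0, -0.5]
finger_gap: 0.232
```

```bash
cat > q.py <<'E'
from h import *
import sys
tt(); snap('wrist',sys.argv[1]); crop(sys.argv[1],sys.argv[1]+'c',(180,0,500,330),2.4)
E
python3 q.py w12
```

```text
tool r,th 42.4 45.79 psi 135.9 F [ 1.4  0.  -0.5] t 14.575
```

View pics/w12c.png

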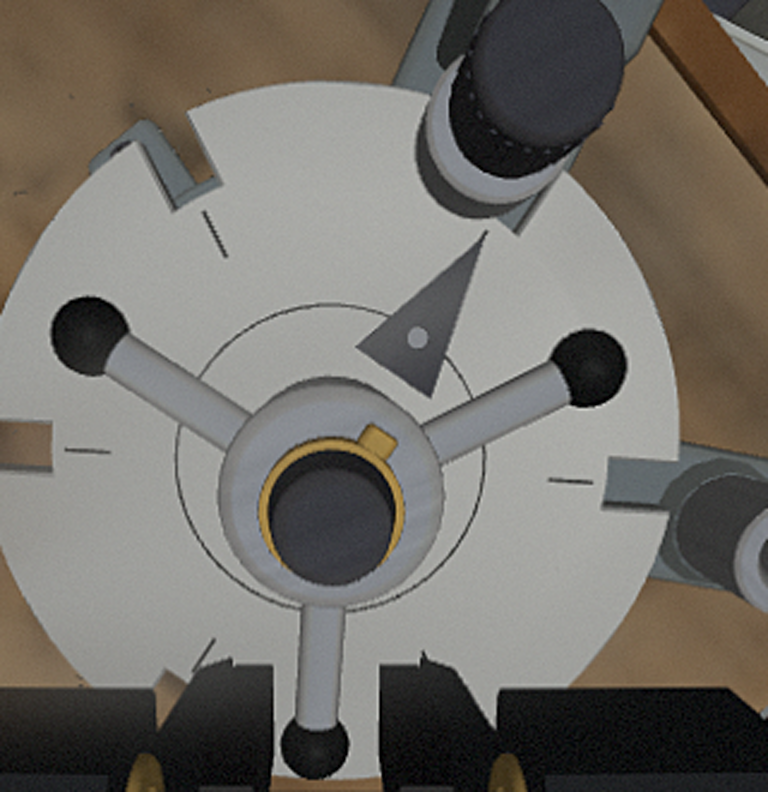

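>>> arm_command(
  rows=[
    {"wx": 0, "wy": -2, "wz": 0, "dx": 0, "dy": 0, "dz": 1.5, "jaw": 23},
    {"wx": 0, "wy": -2, "wz": 0, "dx": 0, "dy": 0, "dz": 1.5, "jaw": 23},
    {"wx": 0, "wy": -2, "wz": 0, "dx": 0, "dy": 0, "dz": 1.5, "jaw": 23},
  ],
)

```text
time: 15.0
tcp_pos: [530.8, 184.2, 69.3]
eef_rot: [-1.454, -0.712, 0.709]
contact_force: [3.1, -5.2, 1.5]
finger_gap: 0.231
```

```bash
python3 q.py w13; python3 -c "
from h import *
o=get_obs(); ps=np.radians(psi(o)[0]); print('Ft',o['contact_force']@np.array([np.cos(ps),np.sin(ps),0]))"
```

```text
tool r,th 42.3 50.64 psi 142.1 F [ 3.1 -5.2  1.5] t 15.0
Ft -4.254899730764605
```

View pics/w13c.png

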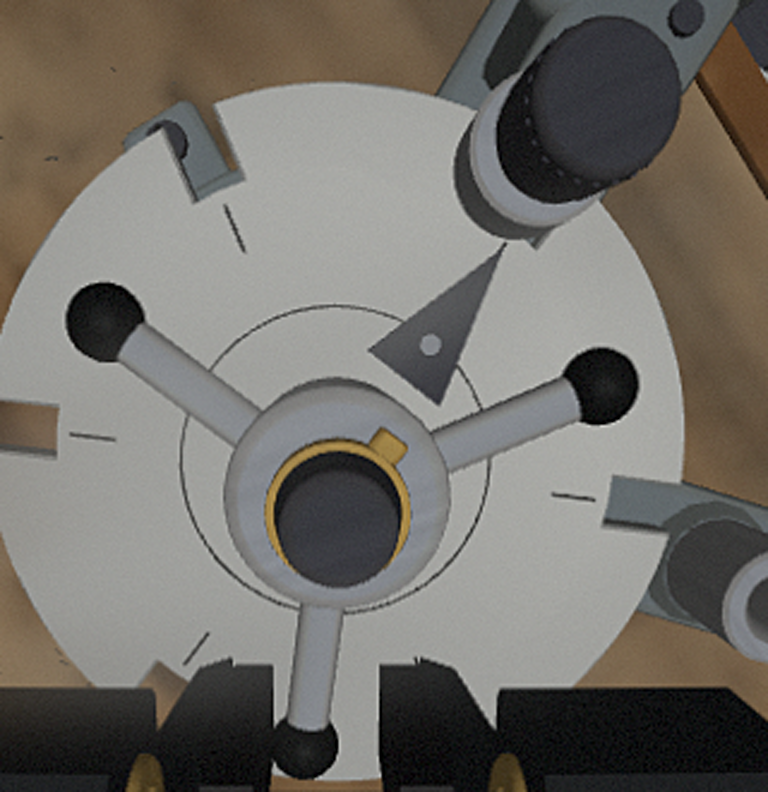

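>>> arm_command(
  rows=[
    {"wx": 0, "wy": -1.5, "wz": 0, "dx": 0, "dy": 0, "dz": 1.1, "jaw": 23},
    {"wx": 0, "wy": -1, "wz": 0, "dx": 0, "dy": 0, "dz": 0.73, "jaw": 23},
  ],
)

```text
time: 15.3
tcp_pos: [529.1, 185.7, 69.2]
eef_rot: [-1.441, -0.744, 0.741]
contact_force: [2.4, -3.5, 1.7]
finger_gap: 0.228
```

>>> arm_command(
  rows=[
    {"wx": 0, "wy": -0.5, "wz": 0, "dx": 0, "dy": 0, "dz": 0.37, "jaw": 23},
    {"wx": 0, "wy": -0.5, "wz": 0, "dx": 0, "dy": 0, "dz": 0.37, "jaw": 23},
  ],
)

```text
time: 15.55
tcp_pos: [528.2, 186.5, 69.1]
eef_rot: [-1.436, -0.756, 0.754]
contact_force: [2.8, -3.1, 3.5]
finger_gap: 0.233
```

```bash
python3 q.py w14
```

```text
tool r,th 42.5 55.27 psi 145.5 F [ 2.8 -3.1  3.5] t 15.55
```

View pics/w14c.png

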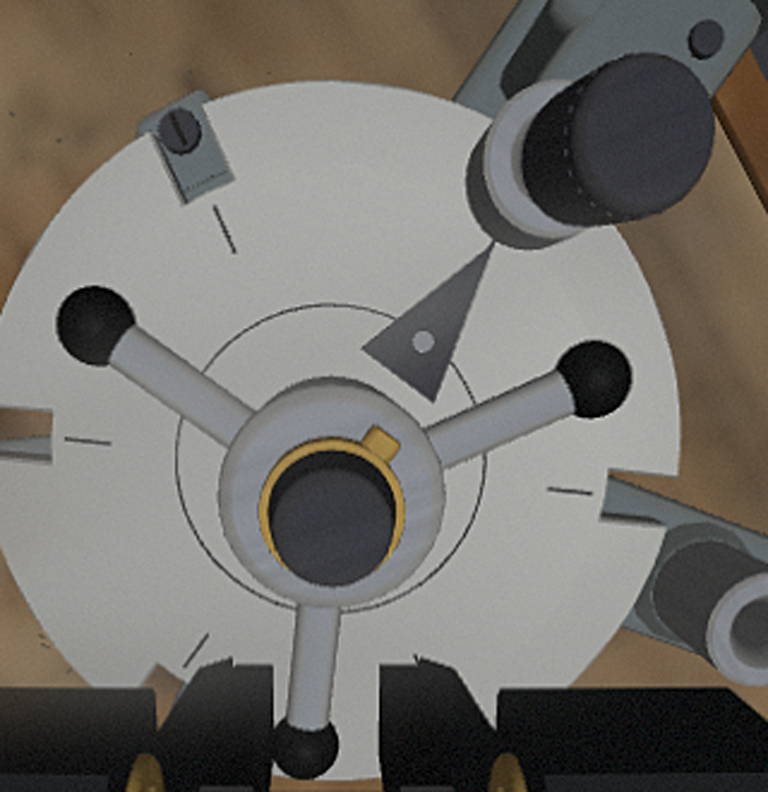

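```bash
cat > sp.py <<'E'
from h import *
def sp(f,pts):
    B=[onz(f,180+u/2.4,v/2.4,74)[:2] for u,v in pts]; c=np.mean(B,0)
    a=[np.degrees(np.arctan2(*(b-c)[::-1])) for b in B]; a=[a[0],(a[1]-120),(a[2]-240)%360]; print(f,c.round(1),np.round(a,1),'need 50.7')
E
python3 -c "
from sp import *
sp('w13',[(305,745),(601,385),(105,321)]);sp('w14',[(305,745),(593,379),(95,325)])"
```

```text
w13 [503.7 152.4] [45.  44.9 45. ] need 50.7
w14 [503.8 152.4] [49.7 49.4 49.6] need 50.7
```

>>> arm_command(
  rows=[
    {"wx": 0, "wy": -0.4, "wz": 0, "dx": 0, "dy": 0, "dz": 0.3, "jaw": 23},
  ],
)

```text
time: 15.72
tcp_pos: [527.9, 186.7, 68.9]
eef_rot: [-1.434, -0.762, 0.759]
contact_force: [2.2, -2.0, 4.7]
finger_gap: 0.227
```

>>> arm_command(
  rows=[
    {"wx": 0, "wy": -0.4, "wz": 0, "dx": 0, "dy": 0, "dz": 0.3, "jaw": 23},
  ],
)

```text
time: 15.85
tcp_pos: [527.6, 186.9, 68.9]
eef_rot: [-1.432, -0.767, 0.765]
contact_force: [2.9, -2.5, 4.1]
finger_gap: 0.232
```

>>> arm_command(
  rows=[
    {"wx": 0, "wy": -0.4, "wz": 0, "dx": 0, "dy": 0, "dz": 0.3, "jaw": 23},
  ],
)

```text
time: 15.98
tcp_pos: [527.2, 187.1, 68.7]
eef_rot: [-1.43, -0.772, 0.77]
contact_force: [4.4, -1.3, 4.1]
finger_gap: 0.226
```

```bash
python3 q.py w15
```

```text
tool r,th 42.5 56.93 psi 146.7 F [ 4.4 -1.3  4.1] t 15.975
```

View pics/w15c.png

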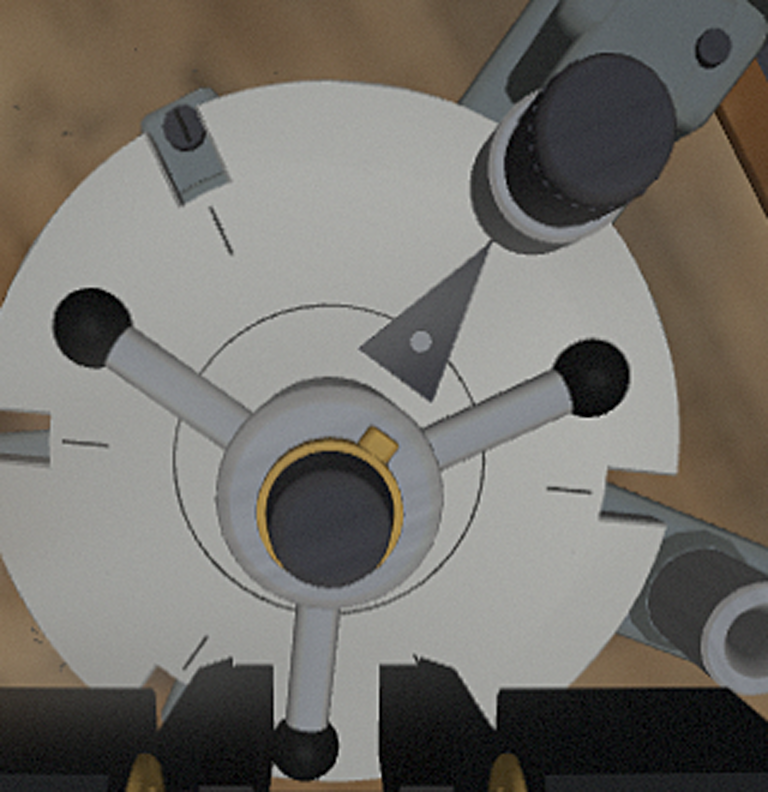

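```bash
python3 -c "
from sp import *
sp('w15',[(305,748),(591,378),(92,327)])
for f in ('w12','w13','w14','w15'):
  for z in (86.5,94.5):
    u,v=proj(f,(439.3,128,z)); print(f,z,round((u-180)*2.4),round(v*2.4))
snap('scene','s15'); crop('s15','s15c',(235,195,305,265),10)
for z in (61.5,86.5,94.5): print('scene',z,[(a-b)*10 for a,b in zip(proj('s15',(438.3,125.2,z)),(235,195))])
o=get_obs();print(o['contact_force'])"
```

```text
w15 [503.9 152.5] [51.2 51.1 51. ] need 50.7
w12 86.5 536 82
w12 94.5 550 64
w13 86.5 586 111
w13 94.5 603 94
w14 86.5 602 125
w14 94.5 621 110
w15 86.5 608 132
w15 94.5 627 117
scene 61.5 [np.float64(262.9227011693865), np.float64(443.8892935416658)]
scene 86.5 [np.float64(255.52414279125742), np.float64(358.4304238176563)]
scene 94.5 [np.float64(253.10169509935236), np.float64(330.38924316067664)]
[ 4.26100619 -0.61946161  2.75006927]
```

View pics/s15c.png

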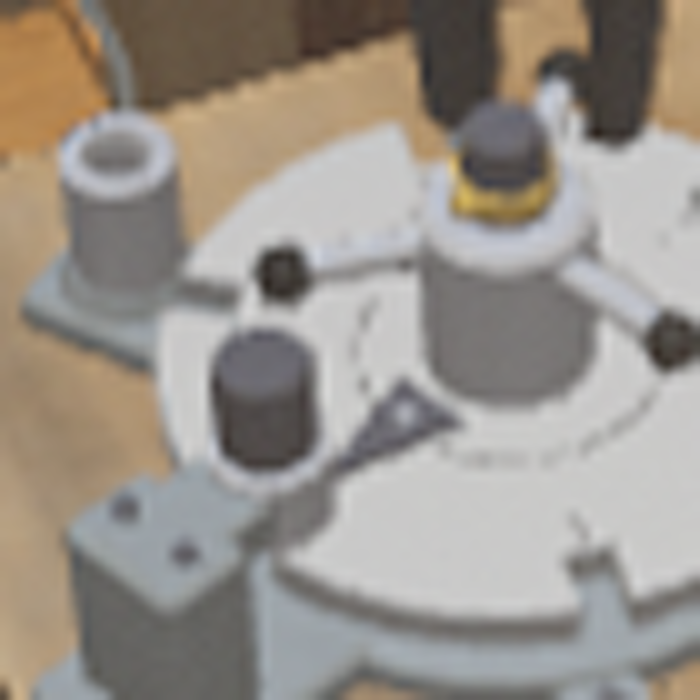

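>>> arm_command(
  rows=[
    {"wx": 0, "wy": 0, "wz": 0, "dx": 0, "dy": 0, "dz": -1.5, "jaw": 30},
    {"wx": 0, "wy": 0, "wz": 0, "dx": 0, "dy": 0, "dz": 0, "jaw": 34},
    {"wx": 0, "wy": 0, "wz": 0, "dx": 0, "dy": -10, "dz": 0, "jaw": 34},
    {"wx": 0, "wy": 0, "wz": 0, "dx": 0, "dy": -30, "dz": 0, "jaw": 34},
    {"wx": 0, "wy": 0, "wz": 0, "dx": 0, "dy": -30, "dz": 0, "jaw": 34},
    {"wx": 0, "wy": 0, "wz": 0, "dx": 0, "dy": 0, "dz": 0, "jaw": 34},
  ],
)

```text
time: 16.82
tcp_pos: [530.0, 186.7, 141.8]
eef_rot: [-1.431, -0.776, 0.766]
contact_force: [0.3, 0.0, 0.6]
finger_gap: 0.341
```

```bash
python3 -c "
from h import *
tt();snap('wrist','w16');crop('w16','w16c',(230,0,490,300),2.6);snap('scene','s16');crop('s16','s16c',(235,195,305,265),10)
for z in (86.5,94.5):
    u,v=proj('w16',(439.3,128,z)); print(z,round((u-230)*2.6),round(v*2.6))"
```

```text
tool r,th 43.8 53.54 psi 146.7 F [0.3 0.  0.6] t 16.825
86.5 429 222
94.5 438 215
```

View pics/w16c.png

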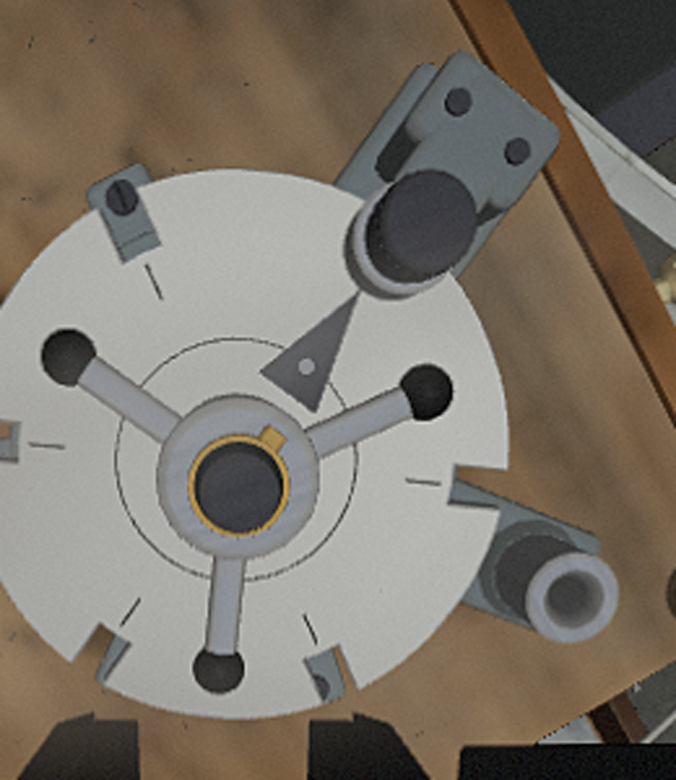

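View pics/s16c.png

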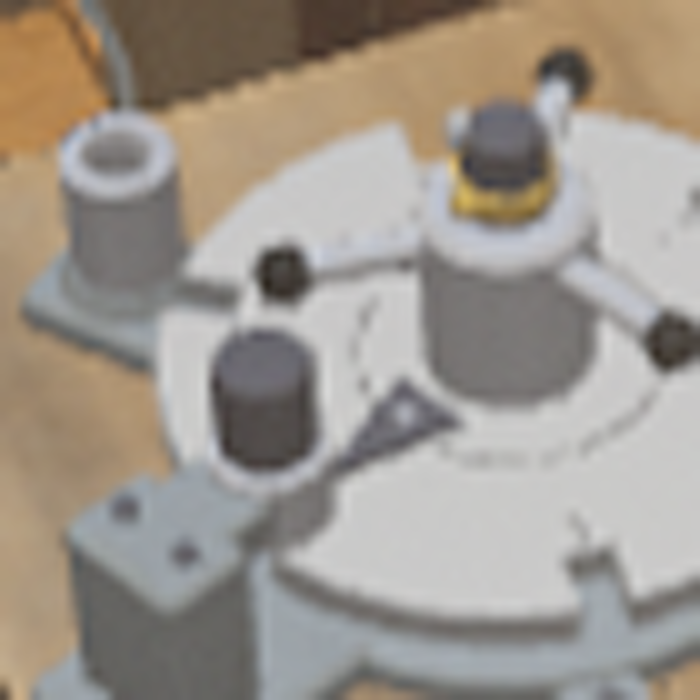

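```bash
python3 -c "
from h import *
print(order.finish_job())"
```

```text
the job is handed in; nothing more can be done
None
```

The table is locked with the pin home in the pointer's notch, and I handed the job in at about 17 s of the 72 s allowed. `finish_job()` returns no verdict, so the result below is my own reading of the pictures.

**What I did:** I turned the plate about 92° with the open fingers astride one spoke. I then took the pin from its rest and lowered it through the guide, with less than 2 N read at the wrist. It stood on the plate face just short of the notch. I nudged the spoke in small steps until the pin dropped, then backed off and lifted the gripper clear. While the arm pushed on the spokes, each reading was about 7 N or less.

**Last checks:**
- **Pin height:** in the wrist and scene pictures the knob's top sits where it should when home, about 8 mm lower than when it was riding on the plate.
- **Right notch:** the pointer and bezel face the guide. The spokes read 51.1°, against 50.7° expected.
- **Gripper:** it stands clear of the table, with the force reading near zero.
- **Other things on the board:** nothing I did came near them, but I did not measure them again at the end.

**Disagreements:** the cameras differed by about 2 to 4 mm in y on absolute positions. I therefore placed the pin from the measured rest-to-guide distance and corrected it by 2 mm from the wrist picture. The wrist sensor also showed up to 5 N upward while pushing the spoke, probably the fingers rubbing on the ball.

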